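Load and bolt a sample bottle in the bench shaker

TASK

Load the standing sample bottle into the bench shaker for its run: it must lie on its side, fully down in the cradle between the two end plates (either way round), so lay it over gently without letting it topple or drop. Then swing the hold-down bar right down over it and slide the bar's barrel bolt fully home into the keeper. Leave the glassware and the tube rack undisturbed.

Things in the scene. Friction and masses are not known exactly. Their poses are not given: they have to be found in the camera images.
- shaker: Low white bench shaker, fixed, 200 mm (its x) by 310 mm (its y) by 54 mm high; on it a carriage (top 72 mm over the bench) with a steel cradle, hinged hold-down bar and keeper. Origin: centre of its underside, on the bench. z is up; y is the long direction of cradle, bar and bolt; the control strip faces -x.
- cradle (a point): Middle of a correctly loaded bottle, 114 mm above the bench; axes as the shaker's. The bottle lies along y on two saddles, floor 27 mm below this point, 16 mm long at y = +-36 mm: the 56 mm between is open for fingers, down to 15 mm below the floor. Saddle cheeks 60 mm apart, flared lips to 4 mm above this point; end plates 158 mm apart, lips to 10 mm above it.
- hinge (a point): Middle of the hold-down bar's hinge pin, 146 mm above the bench, at y = -100 mm on the shaker; the pin runs along the shaker's x. Axes as the shaker's.
- bar (a joint): Angle (rad) of the hold-down bar, flat steel, 36 x 4 mm, reaching 192 mm from the hinge. 0: shut, level along the shaker's +y over the cradle, 3 mm above a seated bottle; 1.57: upright; 1.92: stop, leaning away from the cradle. Its bolt side looks up when shut, away from the cradle when open. Stiff hinge: it stays where left; about 5 N at the free end moves it.
- bar_end (a point): On the bar: top of the bolt's last strap, 184 mm from the hinge, 24 mm out from the bar's middle plane; a place to push the bar shut. It turns with the bar: y runs along the bar to its free end, z out of the bolt's side.
- bolt (a joint): Travel (m) of the barrel bolt along the bar towards its free end. 0: drawn; 0.032: stop, fully home, through the keeper. A 12 mm round rod with an upright knob; friction about 2.5 N, it stays where it is left. It can enter the keeper only while the bar is fully down.
- bolt_knob (a point): Centre of the bolt's black round knob, 18 mm in diameter, 22 mm tall, on a 10 mm stem; 115 mm from the hinge when drawn, 41 mm out from the bar's middle plane; axes as bar_end. With the bar shut it stands upright, centre 187 mm above the bench. 24 mm high straps, 20 mm wide, cross the rod at 86, 163 and 184 mm from the hinge.
- keeper (a point): Middle of the brass keeper staple (opening 20 mm wide, 24 mm high, 14 mm long) on its post at the +y end of the shaker, 160 mm above the bench. Axes as the shaker's.
- bottle: Closed white square plastic bottle with a round blue ribbed cap, 150 mm tall: body 54 x 54 mm up to 106 mm, shoulder, cap 40 mm in diameter from 119 to 150 mm; 0.2 to 0.45 kg, balance point about 66 mm above its base. It stands loose on the bench. Origin: centre of its base; z towards the cap, x and y square to its flat sides.
- bottle_mid (a point): Middle of the bottle, 75 mm from its base on its axis; axes as the bottle's.
- flask: Bystander: stoppered conical glass flask, 82 mm wide, 127 mm tall. Origin: centre of its base.
- dropper: Bystander: amber dropper bottle, 38 mm wide, 105 mm tall. Origin: centre of its base.
- rack: Bystander: blue tube rack, 75 x 200 x 50 mm with capped tubes to 72 mm. Origin: centre of its underside; 200 mm along its y.
Not all that is in view belongs to the job. Leave any turquoise look-alike of the bottle alone.

How it is judged:
On the way, in this order (a step that is already met when the one before it is completed fails the run):
1. the bottle lies level and fully down in the cradle, bar still up (distance between bottle_mid and cradle below 0.008 m and angle between the z axis of bottle and the y axis of shaker, either way round below 0.06 rad and value of joint bar above 0.6 rad), for 0.2 s.
2. the hold-down bar is right down over the bottle (value of joint bar below 0.03 rad), for 0.2 s.
3. the bolt is home in the keeper (value of joint bolt above 0.028 m and value of joint bar below 0.03 rad), for 0.2 s.
At the end, for the whole second after the job is handed in: The bottle lies at rest in the cradle, its middle within 8 mm of the cradle's centre point and its axis within 0.06 rad of the cradle's, either way round; the bar is shut (below 0.03 rad); the bolt has travelled at least 28 of its 32 mm, through the keeper (all of step 3 and distance between bottle_mid and cradle below 0.008 m and angle between the z axis of bottle and the y axis of shaker, either way round below 0.06 rad and linear speed of bottle below 0.02 m/s); the robot touches nothing.
It fails at once if the bottle is dropped or topples (moves faster than 0.5 m/s while no finger touches it) (contact force between the fingers and bottle below 0.05 N and linear speed of bottle above 0.5 m/s).
It fails at once if a bystander is moved more than 30 mm or tipped (distance of any of flask, dropper, rack from where it was at the start of the episode above 0.03 m or angle between any of flask, dropper's own z axis and vertical above 0.4 rad).
It also fails if it takes over 72 s, if anything falls off the work surface, if the arm or the gripper's body presses on something with over 40 N, if the wrist force passes 120 N, or if a joint passes its speed limit or range.

ROBOT

A 7-joint arm with a two-finger parallel gripper is mounted at the origin on the work surface. World frame = base frame: x ahead of the robot, y to its left, z up, the work surface at z = 0. Lengths are in m, angles in rad, forces in N, time in s.
With the tool pointing down it reaches from about 0.35 to 0.9 m from the base axis. Payload 8.1 kg.
Tool frame: the origin (TCP) lies at the very end of the fingers, on their centre line; the grasp point (between the pads) lies 19 mm behind it; z points along the fingers, y is the direction in which the jaws open and shut (so a half turn about z gives the same grasp; the last joint's range is limited). The gripper opens to 85 mm and grips with 20 to 120 N. Pads are 22 mm wide; open, the fingers measure 114 mm over their backs; the gripper's body (76 mm by 85 mm) begins 54 mm behind the grasp point. The pads swing forward as they close: fully open they stand 13 mm farther back than shut.
Start: joints at [1.168, 0.434, 0.025, 1.573, -0.012, 1.134, -0.075], TCP at [0.185, -0.597, 0.231] pointing down, gripper open.
Joint ranges: [-2.62, 2.62], [-0.44, 2.09], [-1.27, 1.32], [0.08, 2.57], [-1.32, 4.46], [0.12, 2], [-2.74, 2.74]. Speed limits (rad/s): [2.22, 2.22, 3.01, 3.01, 3.14, 3.14, 3.14].

INTERFACE

Orientations are given as a unit quaternion [x, y, z, w].
In Python, from plant import bot gives the robot as it stands.
- The arm moves only by the tool send_rows, never from a script. Its argument "steps" is a list that holds one entry, the list of rows, each a list of 7 numbers: the shift along the tool's x, y, z in m, then the turn, a rotation vector about the tool's x, y, z in degrees, then the finger opening in m, from 0 to 0.0854. In form: [[[tx, ty, tz, ax, ay, az, jaw], ...]]. A call has 1 to 5 rows; each row is the pose to reach, as a shift and turn from the pose commanded when the call began, along the tool's axes at that moment; what a row does not reach only later rows make up. A row lasts 1/10 s, in which the tool goes at most 50 mm and 8.59 degrees, less where a joint would pass 70% of its speed; a pose out of reach is approached as far as the arm can. A call with a gripper value outside its range is refused whole. The fingers move at their own pace and stop on an object; the grip force is fixed at half the most. Time passes only in rows, so rows that repeat a pose let the fingers close. It gives the time, the measured TCP pose, the force and the opening at its end, in the units of the state.
- bot.get_obs(): the state, without advancing time (a new reading comes with each control period).
- bot.read_camera(name): name is "scene" or "side" or "wrist"; returns a dict with "color" (420x560x3 uint8, red, green, blue), "depth" (420x560 float32, m along the optical axis (not along the pixel's ray), 0 where there is no reading), "fx", "fy", "cx", "cy" (pixels), "R" (3x3) and "t" (3): a world point X has camera coordinates R X + t; the wrist camera has in their place "T_tool_cam" (4x4, takes a point from camera to tool coordinates, whose origin is the TCP and whose axes are the flange's). Camera axes: x right, y down, z forward; pixel columns grow to the right and rows downward; lengths in m; the calibration is good to about 2 mm. A picture is of the moment at which its call begins: read the wrist's pose just before it.
- bot.close_job(): hands the job in, once; it reports no verdict.
The state is a dict: "time_s": time; "joint_positions": joint angles; "dq": joint speeds; "effort": joint torques, N m; "tool_pos": TCP position; "tcp_rot": TCP orientation; "contact_force": force on the tool from outside, world axes, zero at the start; "wrist_torque": the same for the moment, N m; "width": finger opening in m.
Only numpy, scipy, OpenCV 4.12 (cv2) and the standard library are available. Lean on these libraries where they do the work, as an engineer would, in place of code of your own. Each camera call takes 0.05 s, during which the arm holds its last target.

## Working session

There is one attempt and no reset: what is moved stays moved. The work goes in short steps, Python scripts to look and compute and a tool call to move; the robot and the scene stay as the last step left them, time stands still between calls to the robot, and variables do not carry over. Pictures are saved under pics/ and viewed, and the job is handed in when it is done.

Besides the shell and the picture viewer there is one more tool, called after ">>>" in YAML: its name, and indented under it one key for each argument. send_rows: Moves the arm, as the interface text tells. Its arguments: {"type":"object","properties":{"steps":{"type":"array"}},"required":["steps"]}

```bash
ls; mkdir -p pics; python3 - <<'E'
from plant import bot
import cv2
o=bot.get_obs();print(o)
for n in("scene","side","wrist"):
    c=bot.read_camera(n);cv2.imwrite(f"pics/{n}0.png",c["color"][:,:,::-1])
    print(n,c["fx"],c["fy"],c["cx"],c["cy"],c.get("R"),c.get("t"),c.get("T_tool_cam"))
E
```

```text
pics
{'time_s': 0.0, 'joint_positions': array([ 1.16840816,  0.43519528,  0.02496096,  1.57410901, -0.01161424,
        1.1340154 , -0.07509601]), 'dq': array([ 0.00149901, -0.0019153 , -0.00023855, -0.00030361, -0.00124328,
       -0.0008186 , -0.0011408 ]), 'effort': array([ 5.08634021e-04, -6.70469713e+01,  1.02572870e+00, -3.16215420e+01,
        1.56834419e-02,  1.24681089e-02, -1.24581877e-05]), 'tool_pos': array([ 0.18437659, -0.59664303,  0.23053843]), 'tcp_rot': array([ 9.88791151e-01,  1.49303159e-01, -1.79507899e-04, -7.70366617e-04]), 'contact_force': array([0.26455971, 0.28776181, 0.1525428 ]), 'wrist_torque': array([-0.02202301,  0.0267172 , -0.02418399]), 'width': 0.08512719163982123}
scene 536.8603987865114 536.8603987865114 285.9414205067641 211.71155649505602 [[ 0.76415294  0.64497667 -0.00868224]
 [ 0.47470209 -0.57142701 -0.66942445]
 [-0.43672442  0.50742118 -0.7428294 ]] [-0.4528984  -0.21288509  1.83579856] None
side 423.71228272772146 423.71228272772146 281.240323239151 209.11816508128567 [[-0.83070083 -0.55670501 -0.00395861]
 [-0.32436745  0.48976725 -0.80926744]
 [ 0.45246204 -0.67097509 -0.58742705]] [0.53685603 0.32986436 0.84032232] None
wrist 374.2089006038197 374.2089006038197 279.412356229776 213.4858802652084 None None [[-1.40849122e-03 -9.60823461e-01 -2.77157524e-01  7.12281572e-02]
 [ 9.99998847e-01 -1.19613785e-03 -9.35252585e-04 -8.19086634e-04]
 [ 5.67094021e-04 -2.77158522e-01  9.60824038e-01 -1.41617054e-01]
 [ 0.00000000e+00  0.00000000e+00  0.00000000e+00  1.00000000e+00]]
```

View pics/scene0.png

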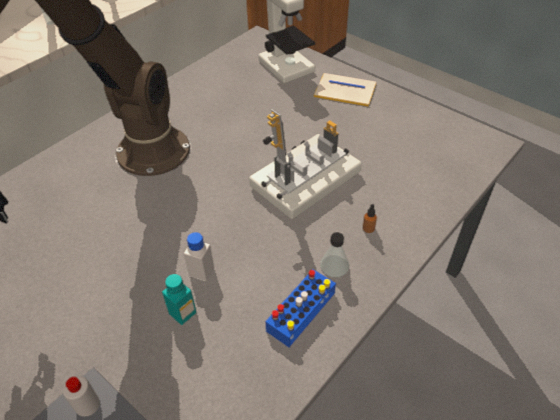

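View pics/side0.png

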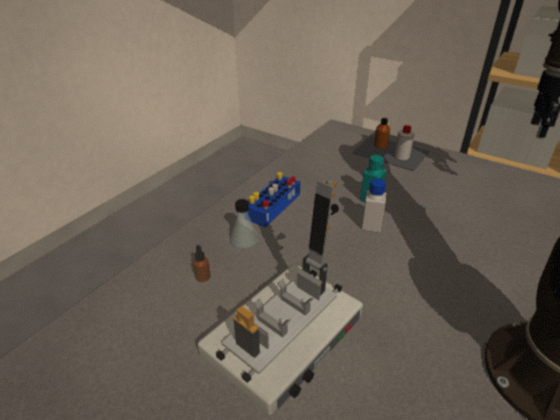

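View pics/wrist0.png

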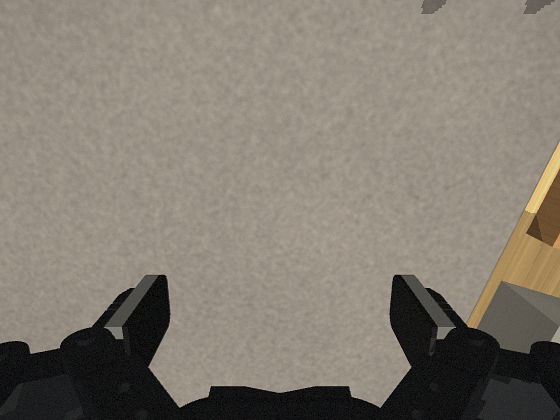

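The scene camera shows three things that could be taken for the bottle:
- the white bottle with a blue cap at (197,255), which matches the description
- the turquoise look-alike at (178,300)
- the white bottle with a red cap at (80,395)

The shaker is at (305,175). I'll check the choice in close crops.

```bash
cat > h.py <<'E'
import numpy as np,cv2
from scipy.spatial.transform import Rotation as Ro
from plant import bot
def crop(img,x0,y0,x1,y1,s,name):
    cv2.imwrite(name,cv2.resize(img[y0:y1,x0:x1,::-1],None,fx=s,fy=s,interpolation=cv2.INTER_CUBIC))
def cloud(c,obs=None):
    d=c["depth"];v,u=np.indices(d.shape)
    P=np.stack([(u-c["cx"])/c["fx"]*d,(v-c["cy"])/c["fy"]*d,d],-1)
    if "R" in c and c["R"] is not None: W=(P-c["t"])@c["R"]
    else:
        T=c["T_tool_cam"];R=Ro.from_quat(obs["tcp_rot"]).as_matrix()
        W=(P@T[:3,:3].T+T[:3,3])@R.T+obs["tool_pos"]
    W[d==0]=np.nan
    return W
def proj(c,X):
    p=np.asarray(X)@c["R"].T+c["t"]
    return np.stack([p[...,0]/p[...,2]*c["fx"]+c["cx"],p[...,1]/p[...,2]*c["fy"]+c["cy"]],-1)
E
python3 - <<'E'
from h import *
for n,b1,b2 in(("scene",(130,210,250,350),(240,90,380,220)),("side",(330,140,410,250),(190,170,370,410))):
    c=bot.read_camera(n);np.savez(f"{n}.npz",**c)
    crop(c["color"],*b1,4,f"pics/{n}_b.png");crop(c["color"],*b2,4 if n=="scene" else 2.5,f"pics/{n}_s.png")
    W=cloud(c)
    for p in ((197,240),(197,262),(178,283),(355,285)) if n=="scene" else ((377,187),(374,210)): print(n,p,W[p[1],p[0]])
E
```

```text
scene (197, 240) [ 0.50645975 -0.25013705  0.14608922]
scene (197, 262) [ 0.51711751 -0.27161627  0.0831943 ]
scene (178, 283) [ 0.57059116 -0.37278594  0.14967401]
scene (355, 285) [ 0.84907887 -0.01241286 -0.00327853]
side (377, 187) [ 0.4908436  -0.22760092  0.14597595]
side (374, 210) [ 0.48692627 -0.22048024  0.07601314]
```

View pics/scene_b.png

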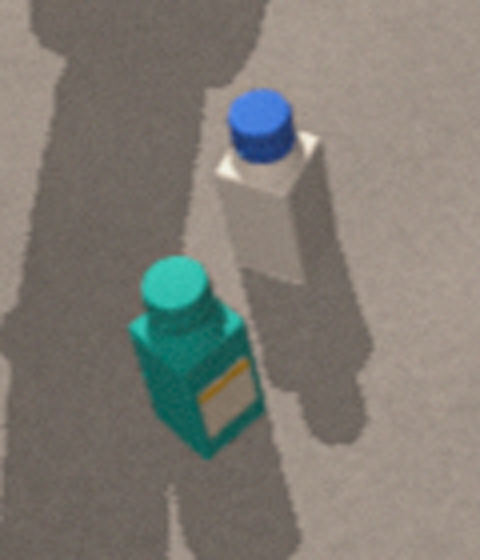

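View pics/scene_s.png

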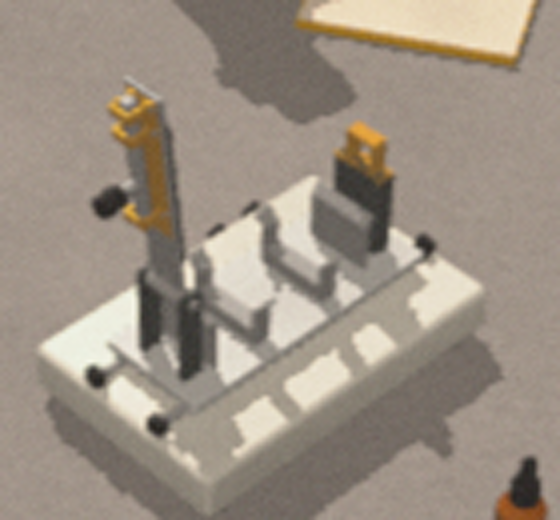

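View pics/side_s.png

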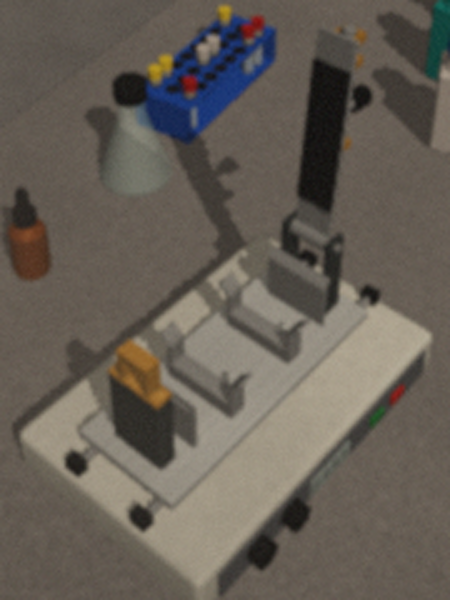

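View pics/side_b.png

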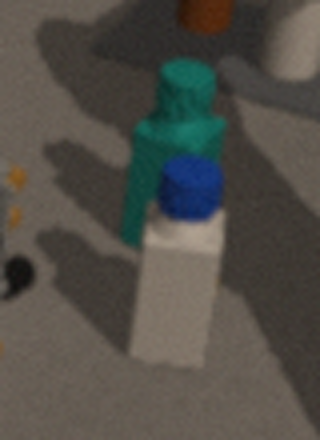

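```bash
python3 - <<'E'
from h import *
from scipy.optimize import least_squares
A=[dict(np.load(f"{n}.npz")) for n in("scene","side")]
Ws=[cloud(c) for c in A]
# bottle
def sel(W,c,r,z0,z1):
    m=(np.hypot(W[...,0]-c[0],W[...,1]-c[1])<r)&(W[...,2]>z0)&(W[...,2]<z1);return W[m]
def sq(p,X,hx,hy):
    a=p[2];d=X[:,:2]-p[:2];q=np.stack([d@[np.cos(a),np.sin(a)],d@[-np.sin(a),np.cos(a)]],-1)
    q=np.abs(q)-[hx,hy];return np.where((q>0).all(1),np.hypot(*q.T),q.max(1))
for nm,W in(("sc",[Ws[0]]),("si",[Ws[1]]),("both",Ws)):
    X=np.concatenate([sel(w,(.495,-.235),.055,.015,.098) for w in W])
    best=min((least_squares(sq,[.495,-.235,a],args=(X,.027,.027),loss="soft_l1",f_scale=.002) for a in np.arange(0,1.57,.2)),key=lambda r:r.cost)
    C=np.concatenate([sel(w,(.495,-.235),.04,.145,.155) for w in W])
    print(nm,len(X),best.x,best.cost,"cap",C.mean(0) if len(C) else 0,len(C))
# shaker
for nm,W,c in zip(("sc","si"),Ws,A):
    m=(W[...,2]>.049)&(W[...,2]<.059)&(W[...,0]>.3)&(W[...,0]<.95)&(W[...,1]>-.1)&(W[...,1]<.5)
    n,l,s,cc=cv2.connectedComponentsWithStats(m.astype(np.uint8),connectivity=8)
    for i in np.argsort(-s[1:,4])[:3]+1:
        print(nm,s[i], np.nanmean(W[l==i],0))
    T=W[m]; print(nm,cv2.minAreaRect(T[:,:2].astype(np.float32)*1000))
for nm,W in zip(("sc","si"),Ws):
    for z0,z1 in((.09,.108),(.112,.13),(.14,.19),(.19,.4)):
        m=(W[...,2]>z0)&(W[...,2]<z1)&(W[...,0]>.4)&(W[...,0]<.75)&(W[...,1]>-.03)&(W[...,1]<.5)
        T=W[m];print(nm,z0,len(T),T.min(0) if len(T) else 0,T.max(0) if len(T) else 0)
E
```

```text
sc 505 [ 0.49551467 -0.25078612  0.34082653] 0.00034334745128834445 cap [ 0.49750107 -0.25191905  0.14885308] 153
si 475 [ 0.49668675 -0.24742943  0.32257739] 0.0005239214465422447 cap [ 0.49614998 -0.2450662   0.14780382] 99
both 980 [ 0.49512699 -0.24920494  0.33243645] 0.0013201753136734755 cap [ 0.49697029 -0.24922686  0.14844087] 252
sc [ 249  146  112   65 1673] [0.52872016 0.1708744  0.05306598]
sc [289 144  16  13  92] [0.41782579 0.26664523 0.05315666]
sc [325 251  20  13  82] [ 0.7757001  -0.01297934  0.05394661]
sc ((624.9970703125, 153.33441162109375), (344.5536193847656, 561.6543579101562), 66.1126480102539)
si [ 198  289  164  115 4835] [0.457023   0.26948655 0.05255272]
si [243 264  60  50 736] [0.56595533 0.15270826 0.05239767]
si [193 257  16  12  85] [0.75506647 0.18654657 0.05423096]
si ((623.6201782226562, 155.71945190429688), (347.471435546875, 569.6446533203125), 64.07701110839844)
sc 0.09 249 [0.45243148 0.09894128 0.09004888] [0.53515576 0.32325083 0.10794958]
sc 0.112 224 [ 4.44773413e-01 -9.57243131e-05  1.12011339e-01] [0.7495931  0.32345813 0.12986799]
sc 0.14 290 [0.45281898 0.10183969 0.14042515] [0.53106078 0.33233733 0.1897795 ]
sc 0.19 542 [0.46088915 0.04820444 0.19048187] [0.49944783 0.11425775 0.33751478]
si 0.09 546 [0.45332054 0.0032923  0.09001684] [0.74996104 0.33490643 0.10794242]
si 0.112 514 [0.44719892 0.0008272  0.11200101] [0.74989992 0.33451709 0.12991417]
si 0.14 788 [0.45338915 0.10636001 0.14002952] [0.53254767 0.33536673 0.18997956]
si 0.19 1247 [0.46062828 0.05621316 0.1901883 ] [0.49796488 0.12265621 0.3372639 ]
```

```bash
python3 - <<'E'
from h import *
A=[dict(np.load(f"{n}.npz")) for n in("scene","side")]
Ws=[cloud(c) for c in A]
allT=[]
for nm,W in zip(("sc","si"),Ws):
    m=(W[...,2]>.047)&(W[...,2]<.059)&(np.hypot(W[...,0]-.49,W[...,1]-.21)<.2)
    T=W[m];r=cv2.minAreaRect(T[:,:2].astype(np.float32)*1000);print(nm,len(T),r,np.median(T[:,2]));allT.append(T)
T=np.concatenate(allT);r=cv2.minAreaRect(T[:,:2].astype(np.float32)*1000);print(r)
c=np.array(r[0])/1000
a=np.deg2rad(r[2]);print(cv2.boxPoints(r))
E
```

```text
sc 2050 ((494.45599365234375, 212.2834014892578), (312.05364990234375, 204.75587463378906), 82.50672149658203) 0.052594800650589746
si 5852 ((491.6111755371094, 219.2611846923828), (309.3532409667969, 201.36582946777344), 82.98748016357422) 0.05247494312279205
((493.6845703125, 214.83448791503906), (317.5568542480469, 206.531494140625), 82.88987731933594)
[[371.55984   70.05896 ]
 [576.5031    44.495148]
 [615.8093   359.61002 ]
 [410.86603  385.17383 ]]
```

```bash
cat >> h.py <<'E'
def rel(pos,R=None):
    """tool-frame shift (m) and rotvec (deg) from measured pose to world target"""
    o=bot.get_obs();R0=Ro.from_quat(o["tcp_rot"])
    s=R0.inv().apply(np.asarray(pos)-o["tool_pos"])
    r=np.zeros(3) if R is None else (R0.inv()*R).as_rotvec(degrees=True)
    print("shift",s.round(4),"turn",r.round(2),"dist",np.linalg.norm(s).round(3)); return s,r
def toolR(x,z):
    x=np.asarray(x,float);z=np.asarray(z,float);z/=np.linalg.norm(z);x=x-z*(x@z);x/=np.linalg.norm(x)
    return Ro.from_matrix(np.stack([x,np.cross(z,x),z],1))
def st():
    o=bot.get_obs();R=Ro.from_quat(o["tcp_rot"]).as_matrix()
    print("t",round(o["time_s"],2),"q",o["joint_positions"].round(3),"p",o["tool_pos"].round(4),"x",R[:,0].round(3),"z",R[:,2].round(3),"F",o["contact_force"].round(1),"w",round(o["width"],4))
    open("log.txt","a").write(repr([*o["joint_positions"],*o["tool_pos"],*o["tcp_rot"]])+"\n")
E
python3 -c "
from h import *
st();rel([.42,-.28,.42],toolR([1,.3,0],[0,0,-1]))"
```

```text
t 0.25 q [ 1.168  0.435  0.025  1.574 -0.012  1.134 -0.075] p [ 0.1845 -0.5969  0.2309] x [ 0.955  0.295 -0.   ] z [-0.     0.001 -1.   ] F [-0.4  0.2 -0.4] w 0.0852
shift [ 0.3186 -0.2334 -0.1889] turn [-0.04  0.    0.47] dist 0.438
```

>>> send_rows:
  steps:
    - [[0.1,-0.07,-0.1,0,0,0,0.085],[0.15,-0.11,-0.19,0,0,0,0.085],[0.22,-0.16,-0.19,0,0,0,0.085],[0.27,-0.2,-0.19,0,0,0,0.085],[0.318,-0.233,-0.19,0,0,0,0.085]]

```text
time_s: 0.75
tool_pos: [0.3099, -0.4285, 0.3626]
tcp_rot: [0.989, 0.149, 0.0, 0.001]
contact_force: [0.6, -0.3, -0.5]
width: 0.085
```

```bash
python3 -c "
from h import *
st()"
```

```text
t 0.75 q [ 0.892  0.197 -0.059  1.587  0.012  1.356 -0.441] p [ 0.3099 -0.4285  0.3626] x [0.956 0.294 0.   ] z [ 0.001 -0.001 -1.   ] F [ 0.6 -0.3 -0.5] w 0.085
```

>>> send_rows:
  steps:
    - [[0.04,-0.04,-0.04,0,0,0,0.085],[0.08,-0.08,-0.06,0,0,0,0.085],[0.12,-0.11,-0.06,0,0,0,0.085],[0.15,-0.11,-0.06,0,0,0,0.085],[0.15,-0.11,-0.06,0,0,0,0.085]]

```text
time_s: 1.25
tool_pos: [0.4246, -0.2745, 0.4216]
tcp_rot: [0.988, 0.154, 0.002, -0.001]
contact_force: [-0.2, -0.5, -0.6]
width: 0.0849
```

```bash
python3 -c "
from h import *
st()
o=bot.get_obs();c=bot.read_camera('wrist');np.savez('w1.npz',**c)
cv2.imwrite('pics/w1.png',c['color'][:,:,::-1])
W=cloud(c,o);np.save('W1.npy',W)
"
```

```text
t 1.25 q [ 0.642  0.15  -0.203  1.507  0.027  1.486 -0.823] p [ 0.4246 -0.2745  0.4216] x [0.953 0.304 0.003] z [ 0.003  0.002 -1.   ] F [-0.2 -0.5 -0.6] w 0.0849
```

View pics/w1.png

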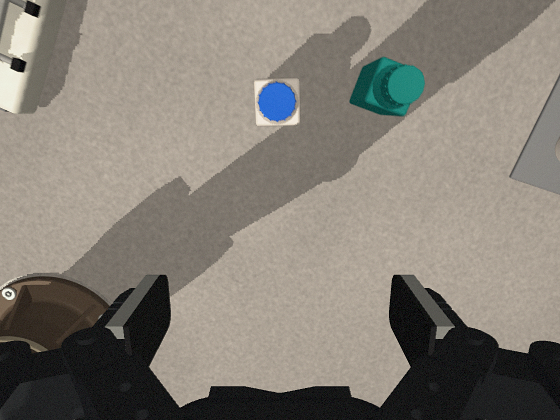

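The wrist view shows the white bottle's blue cap at (277,101) and the turquoise bottle at (395,85). The bottle is nearly square to the tool axes.

```bash
python3 -c "
from h import *
W=np.load('W1.npy')
m=(W[...,2]>.142)&(W[...,2]<.156)&(np.hypot(W[...,0]-.495,W[...,1]+.25)<.04)
print(m.sum(),W[m].mean(0)); print(cv2.minEnclosingCircle(W[m][:,:2].astype(np.float32)*1000))
m=(W[...,2]>.10)&(W[...,2]<.112)&(np.hypot(W[...,0]-.495,W[...,1]+.25)<.05)
print(m.sum(),W[m].mean(0),cv2.minAreaRect(W[m][:,:2].astype(np.float32)*1000))
m=(W[...,2]>.04)&(W[...,2]<.16)&(np.hypot(W[...,0]-.495,W[...,1]+.25)<.05)
print(cv2.minAreaRect(W[m][:,:2].astype(np.float32)*1000))
print('bench z',np.nanmedian(W[150:200,300:420,2]))
m=(W[...,2]>.03)&(W[...,2]<.2)&(np.hypot(W[...,0]-.58,W[...,1]+.37)<.06)
print('turq',cv2.minAreaRect(W[m][:,:2].astype(np.float32)*1000))
"
```

```text
1143 [ 0.49661786 -0.24655398  0.14883065]
((496.41143798828125, -246.57176208496094), 20.666173934936523)
997 [ 0.49685678 -0.2470873   0.10536081] ((496.4347229003906, -246.54025268554688), (54.01167678833008, 54.016021728515625), 19.304712295532227)
((496.4393005371094, -246.55337524414062), (54.01167678833008, 54.04386520385742), 19.304712295532227)
bench z -0.0011359842995734004
turq ((553.837646484375, -370.2400207519531), (54.2807731628418, 54.01116943359375), 88.23719787597656)
```

```bash
python3 -c "
from h import *
a=np.deg2rad(82.75)
rel([.48,.13,.48],toolR([np.cos(a),np.sin(a),0],[0,0,-1]))"
```

```text
shift [ 0.1776 -0.3707 -0.0585] turn [ 1.000e-02 -8.000e-02 -6.518e+01] dist 0.415
```

>>> send_rows:
  steps:
    - [[0.02,-0.04,-0.02,0,0,-8,0.085],[0.04,-0.085,-0.04,0,0,-16,0.085],[0.06,-0.125,-0.058,0,0,-24,0.085],[0.08,-0.165,-0.058,0,0,-32,0.085],[0.1,-0.21,-0.058,0,0,-40,0.085]]

```text
time_s: 1.8
tool_pos: [0.4534, -0.0501, 0.4794]
tcp_rot: [0.877, 0.48, 0.0, 0.001]
contact_force: [0.6, -0.8, -0.5]
width: 0.085
```

```bash
python3 -c "
from h import *
st()
a=np.deg2rad(82.75)
rel([.48,.13,.48],toolR([np.cos(a),np.sin(a),0],[0,0,-1]))"
```

```text
t 1.8 q [ 0.398  0.077 -0.441  1.46   0.034  1.611 -0.611] p [ 0.4534 -0.0501  0.4794] x [ 0.54   0.842 -0.   ] z [ 0.001 -0.001 -1.   ] F [ 0.6 -0.8 -0.5] w 0.085
shift [ 0.1659 -0.0749 -0.0007] turn [  0.07   0.03 -25.43] dist 0.182
```

>>> send_rows:
  steps:
    - [[0.04,-0.02,0,0,0,-7,0.085],[0.085,-0.04,0,0,0,-14,0.085],[0.13,-0.06,0,0,0,-20,0.085],[0.166,-0.075,0,0,0,-25.4,0.085],[0.166,-0.075,0,0,0,-25.4,0.085]]

```text
time_s: 2.3
tool_pos: [0.48, 0.1343, 0.4783]
tcp_rot: [0.748, 0.663, 0.0, -0.001]
contact_force: [-0.4, -0.4, 0.2]
width: 0.0846
```

```bash
python3 -c "
from h import *
st()
o=bot.get_obs();c=bot.read_camera('wrist');np.savez('w2.npz',**c)
cv2.imwrite('pics/w2.png',c['color'][:,:,::-1])
W=cloud(c,o);np.save('W2.npy',W)
"
```

```text
t 2.3 q [ 0.138  0.181 -0.636  1.365  0.105  1.631 -0.603] p [0.48   0.1343 0.4783] x [0.12  0.993 0.002] z [-0.001  0.002 -1.   ] F [-0.4 -0.4  0.2] w 0.0846
```

View pics/w2.png

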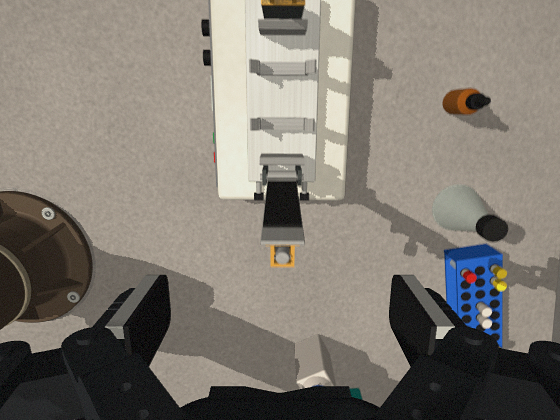

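```bash
python3 - <<'E'
from h import *
from scipy.optimize import least_squares
W=np.load('W2.npy')
m=(W[...,2]>.047)&(W[...,2]<.058)&(np.hypot(W[...,0]-.49,W[...,1]-.21)<.22)
r=cv2.minAreaRect(W[m][:,:2].astype(np.float32)*1000);print(r)
# saddles / plates by height
a=np.deg2rad(82.75);y=np.array([np.cos(a),np.sin(a)]);x=np.array([y[1],-y[0]])
c0=np.array([.493,.2155]);D=W[...,:2]-c0;X=D@x;Y=D@y;Z=W[...,2]
I=(abs(X)<.12)&(abs(Y)<.17)
for nm,z0,z1 in(("lips",.112,.1205),("plates",.1205,.128),("sadfloor",.084,.09),("keeper",.14,.2)):
    k=(I&(Z>z0)&(Z<z1)).astype(np.uint8)
    n,l,s,_=cv2.connectedComponentsWithStats(k)
    for i in range(1,n):
        if s[i,4]>12:
            q=l==i;print(nm,s[i],"X",X[q].min().round(4),X[q].max().round(4),"Y",Y[q].min().round(4),Y[q].max().round(4),"Z",np.median(Z[q]).round(4))
c=np.load('w2.npz');crop(c['color'],200,0,360,280,3,'pics/w2c.png');
E
```

```text
((490.0880126953125, 204.879150390625), (279.73284912109375, 201.37596130371094), 82.73814392089844)
lips [262   9  41   3  59] X -0.025 0.0236 Y 0.1009 0.1019 Z 0.1162
lips [258  20  49   9 292] X -0.03 0.0289 Y 0.0823 0.0896 Z 0.1178
lips [249  58   6  14  71] X -0.042 -0.0356 Y 0.0318 0.0474 Z 0.1147
lips [310  58   6  14  70] X 0.0351 0.0417 Y 0.0321 0.0476 Z 0.1147
lips [250 117   6  13  61] X -0.0419 -0.0352 Y -0.0399 -0.0246 Z 0.1147
lips [308 118   7  12  59] X 0.0345 0.0423 Y -0.0395 -0.0253 Z 0.1145
lips [259 156  45   7 208] X -0.0302 0.0289 Y -0.0825 -0.0753 Z 0.1178
plates [262   7  42   3  69] X -0.0245 0.0244 Y 0.1009 0.1022 Z 0.1248
plates [258  18  50   6 184] X -0.0296 0.0295 Y 0.0861 0.0918 Z 0.1217
plates [259 160  45   5 129] X -0.03 0.0287 Y -0.0851 -0.0794 Z 0.1216
sadfloor [284  31  17   2  20] X 0.0023 0.0231 Y 0.0822 0.0829 Z 0.0857
sadfloor [260  61  45  13 574] X -0.0295 0.0295 Y 0.0318 0.0473 Z 0.0862
sadfloor [260 117  44  12 517] X -0.0302 0.0298 Y -0.0401 -0.0249 Z 0.0861
keeper [261   0  44   6 224] X -0.0248 0.0244 Y 0.101 0.1051 Z 0.147
keeper [260 168  44  18 632] X -0.0276 0.0274 Y -0.1067 -0.0864 Z 0.1526
```

View pics/w2c.png

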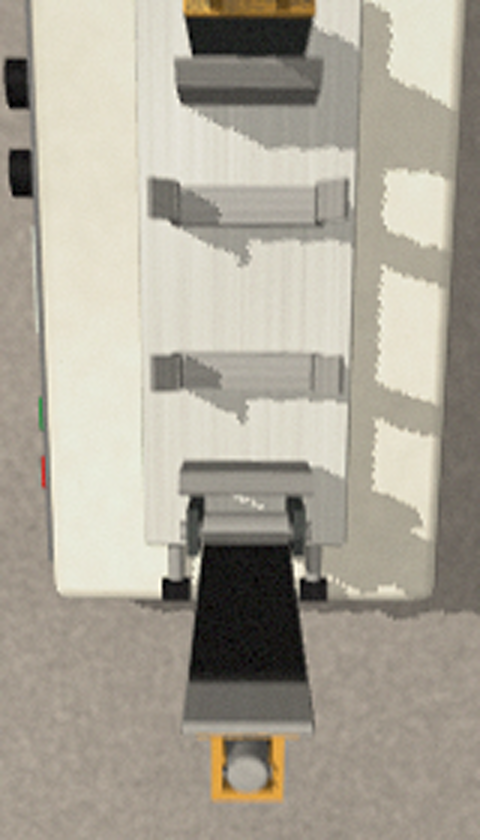

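```bash
cat > fk.py <<'E'
import numpy as np,itertools
from scipy.spatial.transform import Rotation as Ro
from scipy.optimize import least_squares
E
cat > fit.py <<'E'
from fk import *
import ast
L=np.array([ast.literal_eval(l.replace('np.float64(','').replace(')','')) for l in open('log.txt')])
q=L[:,:7];P=L[:,7:10];Q=Ro.from_quat(L[:,10:])
best=[]
for s in itertools.product([1,-1],repeat=7):
    Rm=Ro.identity(len(q))
    for i,ax in enumerate('zyzyzyz'): Rm=Rm*Ro.from_euler(ax,s[i]*q[:,i])
    # Q = Rm*C
    C=Rm.inv()*Q; m=C.mean(); e=np.degrees((m.inv()*C).magnitude()).max(); best.append((e,s,m.as_euler('zyz',degrees=True)))
best.sort(key=lambda b:b[0])
for b in best[:8]: print(b)
E
python3 fit.py
```

```text
(np.float64(3.8514910962425385e-14), (-1, 1, -1, 1, -1, 1, -1), array([9.00000000e+01, 7.10406706e-15, 0.00000000e+00]))
(np.float64(0.2717577300161565), (-1, -1, -1, -1, -1, -1, -1), array([ 1.63385177,  0.11654409, 88.36614823]))
(np.float64(8.206164346500367), (-1, 1, -1, 1, 1, 1, -1), array([-142.06759208,    3.85354594, -127.75763602]))
(np.float64(8.366586199996865), (-1, -1, -1, -1, 1, -1, -1), array([36.92880439,  3.94817893, 53.24756202]))
(np.float64(15.390084664466846), (-1, 1, -1, -1, 1, 1, 1), array([128.08586809, 171.76693064,  37.47128439]))
(np.float64(15.504827583405381), (-1, -1, -1, 1, 1, -1, 1), array([ -52.56256726,  171.8370174 , -143.18945316]))
(np.float64(17.418980320404017), (-1, 1, -1, -1, -1, 1, 1), array([102.99213823, 170.885582  ,  12.82022197]))
(np.float64(17.595954856255002), (-1, -1, -1, 1, -1, -1, 1), array([ -77.71709587,  170.90895006, -167.90304913]))<sys>:0: UserWarning: Gimbal lock detected. Setting third angle to zero since it is not possible to uniquely determine all angles.
```

```bash
cat >> fk.py <<'E'
S=[-1,1,-1,1,-1,1,-1]
def frames(q):
    R=Ro.identity();out=[R.as_matrix()]
    for i,ax in enumerate('zyzyzyz'):
        R=R*Ro.from_euler(ax,S[i]*q[i]);out.append(R.as_matrix())
    return out
cols=[(0,2),(2,2),(3,0),(3,1),(4,0),(4,2),(5,0),(5,1),(6,0),(6,2)]
def row(q,cols):
    F=frames(q);return np.stack([F[k][:,j] for k,j in cols],1)
E
cat > fit2.py <<'E'
from fk import *
import ast,sys
L=np.array([ast.literal_eval(l.replace('np.float64(','').replace(')','')) for l in open('log.txt')])
for cs in ([(0,2),(2,2),(4,2),(6,2)],[(0,2),(2,2),(2,1),(4,2),(6,2)],[(0,2),(2,2),(3,0),(4,2),(5,0),(6,2)],[(0,2),(2,2),(4,2),(6,0),(6,2)],[(0,2),(2,2),(3,0),(4,2),(6,0),(6,2)],[(0,2),(2,2),(3,0),(4,0),(4,2),(6,0),(6,2)],cols,cols+[(1,1),(2,1),(4,1),(6,1)]):
    A=np.concatenate([row(l[:7],cs) for l in L]);b=L[:,7:10].ravel()
    A2=np.vstack([A,1e-3*np.eye(len(cs))]);b2=np.r_[b,np.zeros(len(cs))]
    x=np.linalg.lstsq(A2,b2,rcond=None)[0]
    print(np.abs(A@x-b).max().round(5),dict(zip(cs,x.round(4))))
E
python3 fit2.py
```

```text
0.05758 {(0, 2): np.float64(-5.6198), (2, 2): np.float64(0.6403), (4, 2): np.float64(0.4063), (6, 2): np.float64(-5.4426)}
0.0045 {(0, 2): np.float64(-0.7678), (2, 2): np.float64(0.5365), (2, 1): np.float64(-0.0537), (4, 2): np.float64(0.4368), (6, 2): np.float64(-0.6952)}
0.05838 {(0, 2): np.float64(-1.008), (2, 2): np.float64(0.8375), (3, 0): np.float64(-0.0723), (4, 2): np.float64(0.4531), (5, 0): np.float64(0.1405), (6, 2): np.float64(-0.7679)}
0.0575 {(0, 2): np.float64(-5.4531), (2, 2): np.float64(0.6458), (4, 2): np.float64(0.4196), (6, 0): np.float64(0.0146), (6, 2): np.float64(-5.2722)}
0.05759 {(0, 2): np.float64(-5.333), (2, 2): np.float64(0.6441), (3, 0): np.float64(-0.0407), (4, 2): np.float64(0.4453), (6, 0): np.float64(-0.0001), (6, 2): np.float64(-5.1489)}
0.057 {(0, 2): np.float64(-7.065), (2, 2): np.float64(0.5177), (3, 0): np.float64(-0.0292), (4, 0): np.float64(-0.0866), (4, 2): np.float64(0.4435), (6, 0): np.float64(-0.006), (6, 2): np.float64(-6.9213)}
0.00153 {(0, 2): np.float64(0.0064), (2, 2): np.float64(0.4836), (3, 0): np.float64(-0.0018), (3, 1): np.float64(-0.0264), (4, 0): np.float64(-0.0041), (4, 2): np.float64(0.4264), (5, 0): np.float64(-0.0835), (5, 1): np.float64(-0.0269), (6, 0): np.float64(0.0023), (6, 2): np.float64(0.1138)}
0.00012 {(0, 2): np.float64(0.2062), (2, 2): np.float64(0.5547), (3, 0): np.float64(0.0003), (3, 1): np.float64(-0.0083), (4, 0): np.float64(-0.0003), (4, 2): np.float64(0.4274), (5, 0): np.float64(-0.0023), (5, 1): np.float64(-0.0006), (6, 0): np.float64(0.0), (6, 2): np.float64(0.2996), (1, 1): np.float64(-0.0178), (2, 1): np.float64(-0.0178), (4, 1): np.float64(-0.0083), (6, 1): np.float64(-0.0006)}
```

```bash
cat >> h.py <<'E'
HB=np.array([np.cos(np.deg2rad(19.3)),np.sin(np.deg2rad(19.3)),0.])
def hR(tilt,h=HB): # tilt deg of tool z above straight down
    t=np.deg2rad(tilt);return toolR(h*np.cos(t)+np.array([0,0,np.sin(t)]),h*np.sin(t)-np.array([0,0,np.cos(t)]))
E
python3 -c "
from h import *
rel([.36,-.26,.40],hR(30))"
```

```text
shift [-0.4034 -0.0703  0.0784] turn [-16.67  26.88  61.96] dist 0.417
```

>>> send_rows:
  steps:
    - [[-0.045,-0.008,0.0,-1.85,3,6.9,0.085],[-0.09,-0.016,0.0,-3.7,6,13.8,0.085],[-0.135,-0.024,0.01,-5.5,9,20.7,0.085],[-0.18,-0.032,0.025,-7.4,12,27.5,0.085],[-0.225,-0.04,0.04,-9.3,15,34.4,0.085]]

```text
time_s: 2.85
tool_pos: [0.41, -0.092, 0.439]
tcp_rot: [0.905, 0.396, 0.151, -0.024]
contact_force: [1.7, -0.4, -0.7]
width: 0.0847
```

```bash
python3 -c "
from h import *
st();rel([.36,-.26,.40],hR(30))"
```

```text
t 2.85 q [ 0.618 -0.125 -0.273  1.78  -0.285  1.3   -0.35 ] p [ 0.41  -0.092  0.439] x [0.64  0.711 0.292] z [ 0.255  0.162 -0.953] F [ 1.7 -0.4 -0.7] w 0.0847
shift [-0.1628  0.0757 -0.0028] turn [-6.93 11.66 26.84] dist 0.18
```

>>> send_rows:
  steps:
    - [[-0.04,0.019,0,-1.8,3,6.9,0.085],[-0.08,0.038,0,-3.6,6,13.8,0.085],[-0.12,0.057,0,-5.4,9,20.7,0.085],[-0.16,0.075,0,-6.9,11.7,26.8,0.085]]

```text
time_s: 3.25
tool_pos: [0.3626, -0.257, 0.3983]
tcp_rot: [0.952, 0.162, 0.255, -0.044]
contact_force: [0.3, -0.6, 0.7]
width: 0.0849
```

```bash
python3 -c "
from h import *
st()"; python3 fit2.py
```

```text
t 3.25 q [ 0.838 -0.086  0.044  1.922 -0.531  1.167 -0.172] p [ 0.3626 -0.257   0.3983] x [0.818 0.287 0.499] z [ 0.471  0.166 -0.866] F [ 0.3 -0.6  0.7] w 0.0849
0.05027 {(0, 2): np.float64(0.1617), (2, 2): np.float64(0.5637), (4, 2): np.float64(0.4244), (6, 2): np.float64(0.2595)}
0.00718 {(0, 2): np.float64(0.2716), (2, 2): np.float64(0.5555), (2, 1): np.float64(-0.053), (4, 2): np.float64(0.4315), (6, 2): np.float64(0.363)}
0.05405 {(0, 2): np.float64(0.1595), (2, 2): np.float64(0.5534), (3, 0): np.float64(0.0207), (4, 2): np.float64(0.3942), (5, 0): np.float64(-0.0625), (6, 2): np.float64(0.3101)}
0.05033 {(0, 2): np.float64(0.1644), (2, 2): np.float64(0.5618), (4, 2): np.float64(0.4015), (6, 0): np.float64(-0.0231), (6, 2): np.float64(0.2646)}
0.05041 {(0, 2): np.float64(0.1616), (2, 2): np.float64(0.5613), (3, 0): np.float64(0.0135), (4, 2): np.float64(0.3978), (6, 0): np.float64(-0.0137), (6, 2): np.float64(0.2598)}
0.05517 {(0, 2): np.float64(0.0833), (2, 2): np.float64(0.5034), (3, 0): np.float64(0.0372), (4, 0): np.float64(-0.1129), (4, 2): np.float64(0.3934), (6, 0): np.float64(0.0133), (6, 2): np.float64(0.2313)}
0.00553 {(0, 2): np.float64(0.2449), (2, 2): np.float64(0.5448), (3, 0): np.float64(0.0127), (3, 1): np.float64(-0.0439), (4, 0): np.float64(-0.0286), (4, 2): np.float64(0.418), (5, 0): np.float64(-0.0197), (5, 1): np.float64(-0.0066), (6, 0): np.float64(0.0161), (6, 2): np.float64(0.3711)}
1e-05 {(0, 2): np.float64(0.272), (2, 2): np.float64(0.5575), (3, 0): np.float64(0.0001), (3, 1): np.float64(-0.0083), (4, 0): np.float64(-0.0001), (4, 2): np.float64(0.4276), (5, 0): np.float64(0.0001), (5, 1): np.float64(-0.0002), (6, 0): np.float64(0.0), (6, 2): np.float64(0.3657), (1, 1): np.float64(-0.0182), (2, 1): np.float64(-0.0182), (4, 1): np.float64(-0.0083), (6, 1): np.float64(-0.0002)}
```

```bash
cat >> fk.py <<'E'
import ast
allc=cols+[(1,1),(2,1),(4,1),(6,1)]
L_=np.array([ast.literal_eval(l.replace('np.float64(','').replace(')','')) for l in open('log.txt')])
_A=np.concatenate([row(l[:7],allc) for l in L_]);_b=L_[:,7:10].ravel()
PX=np.linalg.lstsq(np.vstack([_A,1e-4*np.eye(14)]),np.r_[_b,np.zeros(14)],rcond=None)[0]
C90=Ro.from_euler('z',90,degrees=True).as_matrix()
lo=np.array([-2.62,-.44,-1.27,.08,-1.32,.12,-2.74]);hi=np.array([2.62,2.09,1.32,2.57,4.46,2,2.74])
def fk(q): return row(q,allc)@PX, frames(q)[7]@C90
def wrist_elbow(q):
    F=frames(q);d=dict(zip(allc,PX));acc=np.zeros(3);out=[]
    for k in range(8):
        acc=acc+sum((F[kk][:,j]*v for (kk,j),v in d.items() if kk==k),np.zeros(3));out.append(acc.copy())
    return out
def ik(p,R,q0,reg=.01):
    f=lambda q:np.r_[(fk(q)[0]-p)*10,Ro.from_matrix(R.T@fk(q)[1]).as_rotvec()*3,reg*(q-q0)]
    r=least_squares(f,np.clip(q0,lo+.01,hi-.01),bounds=(lo+.03,hi-.03))
    pe=np.linalg.norm(fk(r.x)[0]-p);re=Ro.from_matrix(R.T@fk(r.x)[1]).magnitude()
    return r.x,pe,re
E
cat > pl.py <<'E'
from h import *; from fk import *
q0=bot.get_obs()["joint_positions"]
B=np.array([.4964,-.2465,0])
for ang in (19.3,-70.7,109.3):
  h=np.array([np.cos(np.deg2rad(ang)),np.sin(np.deg2rad(ang)),0])
  for tl in (90,75,60):
    R=hR(tl,h).as_matrix()
    for so in (0,.12):
        p=B+[0,0,.08]+.020*R[:,2]-so*h
        b=None
        rng=np.random.default_rng(0)
        for q in [q0]+[q0+rng.normal(0,.8,7) for _ in range(12)]:
            x,pe,re=ik(p,R,q)
            if pe<.003 and re<.02:
                dd=np.abs(x-q0).max()
                if b is None or dd<b[0]: b=(dd,x)
        print(ang,tl,so,None if b is None else (b[1].round(2),"wrist",wrist_elbow(b[1])[5].round(3)))
E
python3 pl.py
```

```text
Traceback (most recent call last):
  File "pl.py", line 13, in <module>
    x,pe,re=ik(p,R,q)
            ~~^^^^^^^
  File "fk.py", line 28, in ik
    r=least_squares(f,np.clip(q0,lo+.01,hi-.01),bounds=(lo+.03,hi-.03))
ValueError: Initial guess is outside of provided bounds
```

```bash
sed -i 's/lo+.01,hi-.01/lo+.04,hi-.04/' fk.py; time python3 pl.py
```

```text
19.3 90 0 (array([ 1.9 ,  1.71, -1.18,  2.19, -1.29,  0.23,  1.64]), 'wrist', array([ 0.17 , -0.361,  0.08 ]))
19.3 90 0.12 (array([ 1.97,  1.4 , -0.82,  2.19, -1.15,  0.7 ,  1.5 ]), 'wrist', array([ 0.057, -0.401,  0.08 ]))
19.3 75 0 None
19.3 75 0.12 (array([ 2.12,  1.44, -1.19,  2.25, -0.37,  0.22,  0.58]), 'wrist', array([ 0.068, -0.397,  0.17 ]))
19.3 60 0 None
19.3 60 0.12 (array([ 1.99,  1.13, -1.14,  2.29, -0.58,  0.15,  0.58]), 'wrist', array([ 0.101, -0.385,  0.253]))
-70.7 90 0 (array([-0.39,  1.18,  0.05,  2.28,  1.56,  1.52,  1.26]), 'wrist', array([0.382, 0.08 , 0.08 ]))
-70.7 90 0.12 (array([-0.6 ,  1.17, -0.06,  2.26,  1.28,  1.54,  1.28]), 'wrist', array([0.342, 0.193, 0.08 ]))
-70.7 75 0 (array([-0.27,  0.96, -0.05,  2.34,  1.64,  1.36,  1.41]), 'wrist', array([0.386, 0.069, 0.17 ]))
-70.7 75 0.12 (array([-0.5 ,  0.96, -0.15,  2.33,  1.35,  1.4 ,  1.39]), 'wrist', array([0.346, 0.182, 0.17 ]))
-70.7 60 0 (array([-0.11,  0.75, -0.15,  2.35,  1.66,  1.15,  1.64]), 'wrist', array([0.397, 0.036, 0.253]))
-70.7 60 0.12 (array([-0.34,  0.76, -0.25,  2.37,  1.39,  1.22,  1.57]), 'wrist', array([0.358, 0.149, 0.253]))
109.3 90 0 None
109.3 90 0.12 None
109.3 75 0 (array([ 0.71,  1.21, -0.06,  1.14, -0.55,  1.97,  1.12]), 'wrist', array([ 0.607, -0.562,  0.17 ]))
109.3 75 0.12 None
109.3 60 0 (array([ 0.83,  1.08, -0.34,  1.26, -0.31,  1.7 ,  0.97]), 'wrist', array([ 0.595, -0.529,  0.253]))
109.3 60 0.12 (array([ 0.89,  1.27, -0.48,  0.81, -0.16,  1.97,  0.86]), 'wrist', array([ 0.634, -0.642,  0.253]))
real	0m57.868s
user	0m58.337s
sys	0m0.144s
```

```bash
cat > pl2.py <<'E'
from h import *; from fk import *
q0=np.array([-0.27,0.96,-0.05,2.34,1.64,1.36,1.41])
C=np.array([.4934,.2190,.114]);a=np.deg2rad(82.75);Y=np.array([np.cos(a),np.sin(a),0])
rng=np.random.default_rng(1)
for sg in (1,-1):
  for tl in (0,-15):
   for up in (0,.15):
    R=hR(tl,Y*sg).as_matrix()
    p=C+[0,0,up]+.020*R[:,2];s=[]
    for q in [q0]+[q0*.6+rng.normal(0,.7,7) for _ in range(6)]:
        x,pe,re=ik(p,R,q)
        if pe<.003 and re<.02: s.append((np.abs(x-q0).max(),x))
    s.sort(key=lambda t:t[0])
    print(sg,tl,up,[t[1].round(2).tolist() for t in s[:2]])
E
python3 pl2.py
```

```text
1 0 0 [[-0.72, 0.46, 0.28, 1.95, -0.18, 0.75, -0.46], [-1.06, 0.55, 0.77, 1.98, -0.53, 0.82, -0.11]]
1 0 0.15 [[-0.55, 0.29, 0.05, 1.77, -0.02, 1.09, -0.63], [-0.51, 0.29, -0.01, 1.76, 0.0, 1.09, -0.65]]
1 -15 0 [[-0.98, 0.58, 0.5, 1.85, -0.07, 0.94, -0.61], [-0.68, 0.54, 0.06, 1.82, 0.19, 0.97, -0.88]]
1 -15 0.15 [[-0.8, 0.38, 0.22, 1.67, 0.12, 1.27, -0.76], [-0.66, 0.38, 0.04, 1.66, 0.18, 1.29, -0.82]]
-1 0 0 [[0.17, 0.68, -1.0, 1.88, 0.69, 0.98, 1.87], [0.2, 0.71, -1.07, 1.88, 0.74, 1.02, 1.82]]
-1 0 0.15 [[0.26, 0.51, -1.12, 1.7, 0.49, 1.24, 2.04], [0.31, 0.58, -1.24, 1.7, 0.57, 1.28, 1.96]]
-1 -15 0 [[0.37, 0.67, -1.06, 1.98, 0.59, 0.7, 2.05], [0.37, 0.66, -1.05, 1.98, 0.58, 0.7, 2.06]]
-1 -15 0.15 [[0.52, 0.51, -1.24, 1.81, 0.35, 0.99, 2.21], [0.52, 0.51, -1.24, 1.81, 0.35, 0.99, 2.21]]
```

```bash
cat > sim.py <<'E'
from h import *; from fk import *
from scipy.spatial.transform import Slerp
a=np.deg2rad(82.75);Y=np.array([np.cos(a),np.sin(a),0])
HG=np.array([np.cos(np.deg2rad(-70.7)),np.sin(np.deg2rad(-70.7)),0])
cr=np.array([.4934,.2190,0]);hinge=cr-.1*Y+[0,0,.146];bt=hinge+.19*np.array([0,0,1])-.03*Y
def sd(a0,a1,b0,b1):
    s=np.linspace(0,1,40);A=a0+(a1-a0)*s[:,None];Bq=b0+(b1-b0)*s[:,None]
    return np.linalg.norm(A[:,None]-Bq[None],axis=-1).min()
def simpath(q,wps,n=12):
    for p1,R1 in wps:
        p0,R0=fk(q);sl=Slerp([0,1],Ro.concatenate([Ro.from_matrix(R0),R1]))
        ms=9
        for f in np.linspace(0,1,n+1)[1:]:
            q,pe,re=ik(p0+(np.asarray(p1)-p0)*f,sl(f).as_matrix(),q,reg=.03)
            j=wrist_elbow(q);ms=min(ms,sd(j[3],j[5],hinge,bt),sd(j[5],j[7],hinge,bt))
        print(np.asarray(p1).round(3),"q",q.round(2),"err",round(pe,4),round(re,3),"elbow",j[3].round(2),"wrist",j[5].round(3),"bar clr",round(ms,3))
    return q
E
python3 - <<'E'
from sim import *
q=bot.get_obs()["joint_positions"]
R=hR(75,HG);z=R.as_matrix()[:,2]
g=np.array([.4964,-.2465,.08])+.02*z;print("grasp tcp",g)
q=simpath(q,[([.42,-.16,.38],hR(20,HG)),(g+[0,0,.2],R),(g+[0,0,.1],R),(g,R)])
E
```

```text
grasp tcp [ 0.50278505 -0.26473283  0.07482362]
[ 0.42 -0.16  0.38] q [ 1.4  -0.09 -1.24  1.84  0.22  1.14 -2.71] err 0.0078 0.032 elbow [-0.05  0.04  0.83] wrist [ 0.361 -0.047  0.726] bar clr 0.262
[ 0.503 -0.265  0.275] q [ 1.73 -0.41 -1.24  2.3   0.49  0.15 -2.71] err 0.1049 0.462 elbow [-0.    0.22  0.79] wrist [ 0.256 -0.042  0.569] bar clr 0.266
[ 0.503 -0.265  0.175] q [ 1.69 -0.41 -1.24  2.38  0.44  0.15 -2.71] err 0.1672 0.513 elbow [-0.01  0.22  0.79] wrist [ 0.235 -0.032  0.544] bar clr 0.296
[ 0.503 -0.265  0.075] q [ 1.66 -0.41 -1.24  2.45  0.4   0.15 -2.71] err 0.2373 0.56 elbow [-0.02  0.22  0.79] wrist [ 0.215 -0.023  0.523] bar clr 0.293
```

```bash
python3 - <<'E'
from sim import *
R=hR(75,HG);z=R.as_matrix()[:,2]
g=np.array([.4964,-.2465,.08])+.02*z
q=simpath(np.array([-0.27,0.96,-0.05,2.34,1.64,1.36,1.41]),[(g,R),(g+[0,0,.1],R),(g+[0,0,.2],R)])
qa=q
print("lift & tilt down, keep HG");simpath(qa,[([.45,-.15,.38],hR(50,HG)),([.45,-.10,.40],hR(0,HG))])
print("turn to Y");
for f in (-30,-60):
    pass
q=simpath(qa,[([.45,-.15,.40],hR(60,HG)),([.45,-.1,.42],toolR([.7,-.2,.6],[.5,.3,-.8])),([.45,.0,.42],hR(0,Y))])
E
```

```text
[ 0.503 -0.265  0.075] q [-0.27  0.96 -0.05  2.34  1.64  1.36  1.41] err 0.0 0.0 elbow [0.45 0.08 0.59] wrist [0.386 0.069 0.17 ] bar clr 0.067
[ 0.503 -0.265  0.175] q [-0.28  0.71 -0.04  2.37  1.58  1.34  1.64] err 0.0 0.0 elbow [0.36 0.06 0.7 ] wrist [0.386 0.069 0.269] bar clr 0.071
[ 0.503 -0.265  0.275] q [-0.28  0.46 -0.04  2.34  1.51  1.33  1.92] err 0.0 0.0 elbow [0.25 0.03 0.77] wrist [0.386 0.069 0.369] bar clr 0.093
lift & tilt down, keep HG
[ 0.45 -0.15  0.38] q [-0.31  0.01 -0.14  2.09  0.9   1.32  2.66] err 0.0 0.0 elbow [ 0.02 -0.04  0.83] wrist [0.357 0.115 0.615] bar clr 0.106
[ 0.45 -0.1   0.4 ] q [-1.64 -0.41  1.13  1.82  0.54  1.55  2.71] err 0.0417 0.256 elbow [ 0.06 -0.23  0.78] wrist [ 0.419 -0.001  0.753] bar clr 0.165
turn to Y
[ 0.45 -0.15  0.4 ] q [-0.39  0.05 -0.17  2.13  1.03  1.44  2.51] err 0.0 0.0 elbow [ 0.04 -0.03  0.83] wrist [0.345 0.149 0.583] bar clr 0.104
[ 0.45 -0.1   0.42] q [-0.62 -0.41  0.54  2.54  1.83  0.15  2.71] err 0.0994 0.481 elbow [-0.16 -0.17  0.78] wrist [ 0.184 -0.084  0.54 ] bar clr 0.15
[0.45 0.   0.42] q [ 0.93 -0.19 -0.91  2.48  4.43  0.15  1.63] err 0.1515 0.813 elbow [-0.09  0.06  0.82] wrist [ 0.206 -0.007  0.521] bar clr 0.085
```

```bash
python3 - <<'E'
from sim import *
B=np.array([.4964,-.2465,0]);rng=np.random.default_rng(3)
for tl in (75,65,60):
  R=hR(tl,HG);Rm=R.as_matrix()
  g=B+[0,0,.085]+.012*Rm[:,2]
  res=[]
  for k in range(25):
    q=np.array([-0.27,0.96,-0.05,2.34,1.64,1.36,1.41])+rng.normal(0,.5,7)
    x,pe,re=ik(g,Rm,q,reg=.003)
    if pe>.002 or re>.02: continue
    j=wrist_elbow(x);c1=sd(j[3],j[5],hinge,bt);c2=sd(j[5],j[7],hinge,bt)
    res.append((min(c1,c2),x.round(2).tolist(),j[3].round(2).tolist(),j[5].round(3).tolist()))
  res.sort(key=lambda t:-t[0])
  for r in res[:3]: print(tl,r)
c=np.load('scene.npz')
W=cloud(dict(c))
for p in((75,385),(40,400),(197,330),(120,330)): print(p,W[p[1],p[0]])
E
```

```text
75 (np.float64(0.10350306294987906), [0.25, 1.1, -0.75, 2.3, 1.71, 1.97, 1.56], [0.47, -0.16, 0.52], [0.383, 0.076, 0.177])
75 (np.float64(0.09972258683865363), [-0.93, 1.24, 0.83, 2.4, 1.7, 0.52, 1.21], [0.35, 0.4, 0.46], [0.383, 0.076, 0.177])
75 (np.float64(0.09895273019841112), [0.12, 1.03, -0.57, 2.31, 1.68, 1.8, 1.51], [0.47, -0.1, 0.56], [0.383, 0.076, 0.177])
65 (np.float64(0.10136941122731367), [0.12, 0.86, -0.52, 2.33, 1.66, 1.51, 1.63], [0.42, -0.09, 0.63], [0.39, 0.056, 0.235])
65 (np.float64(0.10136929144271715), [0.05, 0.83, -0.42, 2.34, 1.65, 1.44, 1.62], [0.41, -0.06, 0.64], [0.39, 0.056, 0.235])
65 (np.float64(0.10136915133426898), [0.13, 0.86, -0.54, 2.33, 1.66, 1.53, 1.64], [0.42, -0.1, 0.63], [0.39, 0.056, 0.235])
60 (np.float64(0.1016920986404507), [-0.0, 0.74, -0.31, 2.34, 1.64, 1.25, 1.68], [0.38, -0.04, 0.68], [0.395, 0.043, 0.262])
60 (np.float64(0.10169159181630781), [0.0, 0.74, -0.31, 2.34, 1.64, 1.25, 1.68], [0.38, -0.04, 0.68], [0.395, 0.043, 0.262])
60 (np.float64(0.10169127933496125), [0.01, 0.75, -0.32, 2.34, 1.64, 1.26, 1.68], [0.38, -0.05, 0.68], [0.395, 0.043, 0.262])
(75, 385) [ 0.58253325 -0.68166786  0.1265489 ]
(40, 400) [ 0.47240016 -0.74661843 -0.00152607]
(197, 330) [ 0.61954783 -0.38425073 -0.00222529]
(120, 330) [ 0.46730745 -0.51055838 -0.00345339]
```

```bash
cat >> sim.py <<'E'
def jpath(q0,q1,maxdeg=7.5,maxj=.18,maxp=.045):
    """joint interpolation resampled so that each row is within limits"""
    s=np.linspace(0,1,401);K=[fk(q0+(q1-q0)*t) for t in s]
    out=[0];last=0
    for i in range(1,401):
        Ra=K[last][1];Rb=K[i][1]
        if np.degrees(Ro.from_matrix(Ra.T@Rb).magnitude())>maxdeg or np.linalg.norm(K[i][0]-K[last][0])>maxp or np.abs((q1-q0)*(s[i]-s[last])).max()>maxj:
            last=i-1;out.append(last)
    out.append(400)
    return [q0+(q1-q0)*s[i] for i in out[1:]]
def rows(qs,n=5,jaw=.085):
    o=bot.get_obs();p0=o["tool_pos"];R0=Ro.from_quat(o["tcp_rot"])
    for q in qs[:n]:
        p,R=fk(q);sft=R0.inv().apply(p-p0);r=(R0.inv()*Ro.from_matrix(R)).as_rotvec(degrees=True)
        print("[%.3f, %.3f, %.3f, %.1f, %.1f, %.1f, %s]"%(*sft,*r,jaw))
TILT=75;Rg=hR(TILT,HG);zg=Rg.as_matrix()[:,2]
G=np.array([.4964,-.2465,.082])+.016*zg
QP=np.array([0,.8,-.4,2.33,1.66,1.6,1.6])
def qpre(up=.13): return ik(G+[0,0,up],Rg.as_matrix(),QP,reg=.01)
E
python3 - <<'E'
from sim import *
q0=bot.get_obs()["joint_positions"]
q1,pe,re=qpre();print(q1.round(2),pe,re, ik(G,Rg.as_matrix(),q1,reg=.01)[0].round(2))
P=jpath(q0,q1);print(len(P))
for q in P[::3]+[q1]:
    j=wrist_elbow(q);p,R=fk(q);print(p.round(3),"z",R[:,2].round(2),"x",R[:,0].round(2),"wr",j[5].round(2),"el",j[3].round(2),"clr",round(min(sd(j[3],j[5],hinge,bt),sd(j[5],j[7],hinge,bt)),3))
rows(P)
E
```

```text
[ 0.01  0.66 -0.43  2.34  1.57  1.57  1.76] 8.641132732654443e-07 4.48552093415321e-06 [-0.02  0.98 -0.38  2.32  1.66  1.63  1.47]
37
[ 0.353 -0.247  0.375] z [ 0.4   0.19 -0.9 ] x [0.81 0.38 0.44] wr [ 0.21 -0.32  0.7 ] el [-0.06 -0.    0.83] clr 0.361
[ 0.317 -0.224  0.314] z [ 0.17  0.22 -0.96] x [0.7  0.66 0.27] wr [ 0.25 -0.3   0.67] el [-0.03 -0.03  0.83] clr 0.353
[ 0.276 -0.214  0.269] z [-0.06  0.19 -0.98] x [0.47 0.87 0.14] wr [ 0.3  -0.28  0.63] el [-0.   -0.06  0.83] clr 0.37
[ 0.237 -0.217  0.239] z [-0.27  0.11 -0.96] x [0.15 0.99 0.07] wr [ 0.33 -0.26  0.59] el [ 0.03 -0.07  0.83] clr 0.383
[ 0.206 -0.233  0.222] z [-0.44 -0.01 -0.9 ] x [-0.19  0.98  0.08] wr [ 0.37 -0.23  0.55] el [ 0.06 -0.09  0.82] clr 0.374
[ 0.19  -0.256  0.216] z [-0.55 -0.17 -0.82] x [-0.48  0.87  0.14] wr [ 0.39 -0.19  0.52] el [ 0.1  -0.1   0.81] clr 0.344
[ 0.189 -0.284  0.216] z [-0.6  -0.34 -0.73] x [-0.69  0.68  0.25] wr [ 0.41 -0.16  0.48] el [ 0.13 -0.11  0.81] clr 0.298
[ 0.205 -0.311  0.22 ] z [-0.58 -0.52 -0.63] x [-0.81  0.43  0.4 ] wr [ 0.42 -0.12  0.45] el [ 0.17 -0.11  0.79] clr 0
[... 282 characters left out ...]
 -0.93 -0.35] x [-0.45 -0.25  0.86] wr [ 0.42 -0.    0.35] el [ 0.28 -0.09  0.75] clr 0.111
[ 0.432 -0.311  0.221] z [ 0.08 -0.95 -0.29] x [-0.18 -0.3   0.94] wr [0.4  0.04 0.33] el [ 0.31 -0.07  0.73] clr 0.091
[ 0.502 -0.261  0.208] z [ 0.32 -0.91 -0.26] x [ 0.09 -0.24  0.97] wr [0.38 0.07 0.3 ] el [ 0.34 -0.05  0.71] clr 0.095
[ 0.502 -0.261  0.208] z [ 0.32 -0.91 -0.26] x [ 0.09 -0.24  0.97] wr [0.38 0.07 0.3 ] el [ 0.34 -0.05  0.71] clr 0.095
[-0.017, -0.012, 0.018, 2.7, -3.8, -5.3, 0.085]
[-0.034, -0.024, 0.033, 5.5, -7.4, -10.7, 0.085]
[-0.052, -0.036, 0.046, 8.4, -10.9, -16.2, 0.085]
[-0.070, -0.046, 0.057, 11.5, -14.3, -21.8, 0.085]
[-0.088, -0.055, 0.066, 14.8, -17.5, -27.5, 0.085]
```

>>> send_rows:
  steps:
    - [[-0.017,-0.012,0.018,2.7,-3.8,-5.3,0.085],[-0.034,-0.024,0.033,5.5,-7.4,-10.7,0.085],[-0.052,-0.036,0.046,8.4,-10.9,-16.2,0.085],[-0.07,-0.046,0.057,11.5,-14.3,-21.8,0.085],[-0.088,-0.055,0.066,14.8,-17.5,-27.5,0.085]]

```text
time_s: 3.75
tool_pos: [0.3035, -0.2177, 0.2967]
tcp_rot: [0.899, 0.423, 0.086, -0.079]
contact_force: [-0.1, 0.2, 0.1]
width: 0.0846
```

```bash
cat > nxt.py <<'E'
from sim import *
import sys
st();q0=bot.get_obs()["joint_positions"]
q1=qpre()[0]
P=jpath(q0,q1,8.2,.2);print(len(P),q1.round(2));rows(P)
E
python3 nxt.py
```

```text
t 3.75 q [ 0.743  0.019 -0.048  1.978 -0.237  1.225  0.094] p [ 0.3035 -0.2177  0.2967] x [0.627 0.747 0.222] z [ 0.088  0.215 -0.973] F [-0.1  0.2  0.1] w 0.0846
30 [ 0.01  0.66 -0.43  2.34  1.57  1.57  1.76]
[-0.010, -0.013, 0.015, 3.5, -3.3, -6.3, 0.085]
[-0.022, -0.025, 0.028, 7.1, -6.4, -12.8, 0.085]
[-0.034, -0.035, 0.038, 10.8, -9.4, -19.3, 0.085]
[-0.047, -0.044, 0.047, 14.7, -12.3, -25.8, 0.085]
[-0.059, -0.051, 0.053, 18.6, -15.0, -32.4, 0.085]
```

>>> send_rows:
  steps:
    - [[-0.01,-0.013,0.015,3.5,-3.3,-6.3,0.085],[-0.022,-0.025,0.028,7.1,-6.4,-12.8,0.085],[-0.034,-0.035,0.038,10.8,-9.4,-19.3,0.085],[-0.047,-0.044,0.047,14.7,-12.3,-25.8,0.085],[-0.059,-0.051,0.053,18.6,-15.0,-32.4,0.085]]

```text
time_s: 4.25
tool_pos: [0.2319, -0.2183, 0.2358]
tcp_rot: [0.725, 0.67, -0.08, -0.139]
contact_force: [-0.1, -0.3, -0.8]
width: 0.0852
```

```bash
python3 nxt.py
```

```text
t 4.25 q [ 0.641  0.135 -0.145  2.038  0.082  1.289  0.38 ] p [ 0.2319 -0.2183  0.2358] x [0.089 0.993 0.071] z [-0.302  0.095 -0.948] F [-0.1 -0.3 -0.8] w 0.0852
24 [ 0.01  0.66 -0.43  2.34  1.57  1.57  1.76]
[-0.007, -0.009, 0.010, 3.8, -2.6, -6.7, 0.085]
[-0.015, -0.016, 0.017, 7.7, -5.0, -13.5, 0.085]
[-0.024, -0.023, 0.023, 11.7, -7.4, -20.2, 0.085]
[-0.034, -0.027, 0.026, 15.5, -9.5, -26.6, 0.085]
[-0.043, -0.030, 0.028, 19.3, -11.5, -33.0, 0.085]
```

>>> send_rows:
  steps:
    - [[-0.007,-0.009,0.01,3.8,-2.6,-6.7,0.085],[-0.015,-0.016,0.017,7.7,-5.0,-13.5,0.085],[-0.024,-0.023,0.023,11.7,-7.4,-20.2,0.085],[-0.034,-0.027,0.026,15.5,-9.5,-26.6,0.085],[-0.043,-0.03,0.028,19.3,-11.5,-33.0,0.085]]

```text
time_s: 4.75
tool_pos: [0.1916, -0.2566, 0.2157]
tcp_rot: [0.461, 0.835, -0.217, -0.207]
contact_force: [-0.3, 1.1, -0.5]
width: 0.0849
```

```bash
python3 nxt.py
```

```text
t 4.75 q [ 0.539  0.246 -0.239  2.099  0.395  1.352  0.657] p [ 0.1916 -0.2566  0.2157] x [-0.488  0.86   0.146] z [-0.547 -0.172 -0.82 ] F [-0.3  1.1 -0.5] w 0.0849
19 [ 0.01  0.66 -0.43  2.34  1.57  1.57  1.76]
[-0.008, -0.006, 0.003, 3.9, -2.0, -6.7, 0.085]
[-0.018, -0.011, 0.005, 8.0, -3.9, -13.4, 0.085]
[-0.029, -0.014, 0.005, 12.0, -5.8, -20.1, 0.085]
[-0.041, -0.016, 0.003, 16.2, -7.5, -26.7, 0.085]
[-0.053, -0.016, -0.001, 20.5, -9.2, -33.3, 0.085]
```

>>> send_rows:
  steps:
    - [[-0.008,-0.006,0.003,3.9,-2.0,-6.7,0.085],[-0.018,-0.011,0.005,8.0,-3.9,-13.4,0.085],[-0.029,-0.014,0.005,12.0,-5.8,-20.1,0.085],[-0.041,-0.016,0.003,16.2,-7.5,-26.7,0.085],[-0.053,-0.016,-0.001,20.5,-9.2,-33.3,0.085]]

```text
time_s: 5.25
tool_pos: [0.2074, -0.3098, 0.218]
tcp_rot: [0.142, 0.893, -0.328, -0.272]
contact_force: [-0.1, 0.2, -0.1]
width: 0.0852
```

```bash
python3 nxt.py
```

```text
t 5.25 q [ 0.432  0.36  -0.33   2.16   0.709  1.421  0.933] p [ 0.2074 -0.3098  0.218 ] x [-0.812  0.433  0.393] z [-0.579 -0.508 -0.637] F [-0.1  0.2 -0.1] w 0.0852
14 [ 0.01  0.66 -0.43  2.34  1.57  1.57  1.76]
[-0.013, -0.007, -0.002, 4.3, -1.6, -6.7, 0.085]
[-0.027, -0.014, -0.007, 8.7, -3.1, -13.4, 0.085]
[-0.042, -0.019, -0.013, 13.2, -4.5, -20.0, 0.085]
[-0.059, -0.022, -0.022, 17.7, -5.8, -26.5, 0.085]
[-0.076, -0.024, -0.032, 22.4, -7.0, -33.0, 0.085]
```

>>> send_rows:
  steps:
    - [[-0.013,-0.007,-0.002,4.3,-1.6,-6.7,0.085],[-0.027,-0.014,-0.007,8.7,-3.1,-13.4,0.085],[-0.042,-0.019,-0.013,13.2,-4.5,-20.0,0.085],[-0.059,-0.022,-0.022,17.7,-5.8,-26.5,0.085],[-0.076,-0.024,-0.032,22.4,-7.0,-33.0,0.085]]

```text
time_s: 5.75
tool_pos: [0.2864, -0.3443, 0.2248]
tcp_rot: [-0.19, 0.832, -0.411, -0.322]
contact_force: [-0.3, 0.0, 0.3]
width: 0.0847
```

```bash
python3 nxt.py
```

```text
t 5.75 q [ 0.314  0.475 -0.411  2.223  1.027  1.494  1.223] p [ 0.2864 -0.3443  0.2248] x [-0.721 -0.052  0.691] z [-0.379 -0.805 -0.456] F [-0.3  0.   0.3] w 0.0847
9 [ 0.01  0.66 -0.43  2.34  1.57  1.57  1.76]
[-0.016, -0.014, -0.008, 4.7, -1.0, -6.5, 0.085]
[-0.033, -0.026, -0.018, 9.6, -1.9, -12.9, 0.085]
[-0.051, -0.038, -0.030, 14.5, -2.6, -19.2, 0.085]
[-0.071, -0.048, -0.045, 19.5, -3.1, -25.5, 0.085]
[-0.092, -0.056, -0.062, 24.8, -3.5, -31.7, 0.085]
```

>>> send_rows:
  steps:
    - [[-0.016,-0.014,-0.008,4.7,-1.0,-6.5,0.085],[-0.033,-0.026,-0.018,9.6,-1.9,-12.9,0.085],[-0.051,-0.038,-0.03,14.5,-2.6,-19.2,0.085],[-0.071,-0.048,-0.045,19.5,-3.1,-25.5,0.085],[-0.092,-0.056,-0.062,24.8,-3.5,-31.7,0.085]]

```text
time_s: 6.25
tool_pos: [0.4091, -0.3227, 0.2214]
tcp_rot: [-0.484, 0.651, -0.469, -0.348]
contact_force: [0.7, -0.6, -0.3]
width: 0.085
```

```bash
python3 nxt.py; python3 -c "
from h import *
c=bot.read_camera('scene');cv2.imwrite('pics/s3.png',c['color'][:,:,::-1])"
```

```text
t 6.25 q [ 0.174  0.591 -0.471  2.29   1.345  1.567  1.526] p [ 0.4091 -0.3227  0.2214] x [-0.289 -0.304  0.908] z [ 0.001 -0.948 -0.317] F [ 0.7 -0.6 -0.3] w 0.085
4 [ 0.01  0.66 -0.43  2.34  1.57  1.57  1.76]
[-0.014, -0.024, -0.012, 5.2, -0.1, -6.3, 0.085]
[-0.030, -0.046, -0.026, 10.5, -0.0, -12.5, 0.085]
[-0.047, -0.068, -0.043, 15.8, 0.4, -18.7, 0.085]
[-0.058, -0.079, -0.054, 18.9, 0.7, -22.2, 0.085]
```

View pics/s3.png

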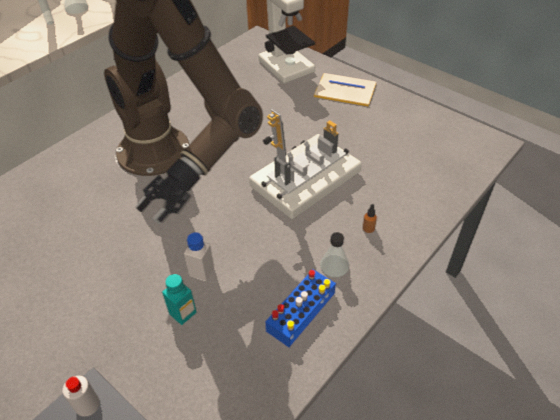

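>>> send_rows:
  steps:
    - [[-0.014,-0.024,-0.012,5.2,0,-6.3,0.085],[-0.03,-0.046,-0.026,10.5,0,-12.5,0.085],[-0.047,-0.068,-0.043,15.8,0.4,-18.7,0.085],[-0.058,-0.079,-0.054,18.9,0.7,-22.2,0.085],[-0.058,-0.079,-0.054,18.9,0.7,-22.2,0.085]]

```text
time_s: 6.8
tool_pos: [0.5016, -0.2601, 0.2072]
tcp_rot: [0.647, -0.46, 0.497, 0.351]
contact_force: [-0.9, -0.9, -0.3]
width: 0.0853
```

```bash
python3 -c "
from sim import *
st()
for n in ('side','scene'):
    c=bot.read_camera(n);cv2.imwrite(f'pics/{n}4.png',c['color'][:,:,::-1])
rel(G+[0,0,.06],Rg);rel(G,Rg)
o=bot.get_obs();c=bot.read_camera('wrist');cv2.imwrite('pics/w4.png',c['color'][:,:,::-1])
"
```

```text
t 6.8 q [ 0.058  0.673 -0.496  2.34   1.573  1.61   1.756] p [ 0.5016 -0.2601  0.2072] x [ 0.083 -0.246  0.966] z [ 0.319 -0.911 -0.26 ] F [-0.9 -0.9 -0.3] w 0.0853
shift [-0.0676 -0.0006  0.0184] turn [ 0.18  0.03 -0.36] dist 0.07
shift [-0.1255 -0.0003  0.0339] turn [ 0.18  0.03 -0.36] dist 0.13
```

View pics/side4.png

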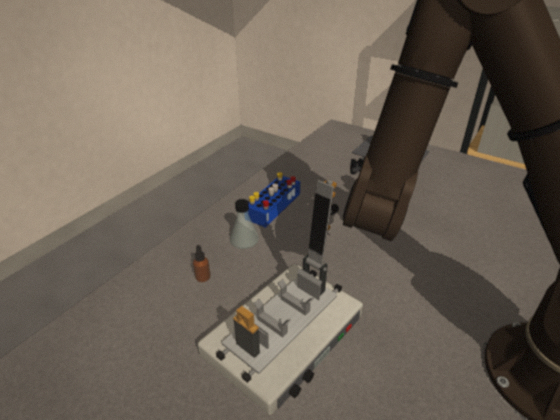

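View pics/scene4.png

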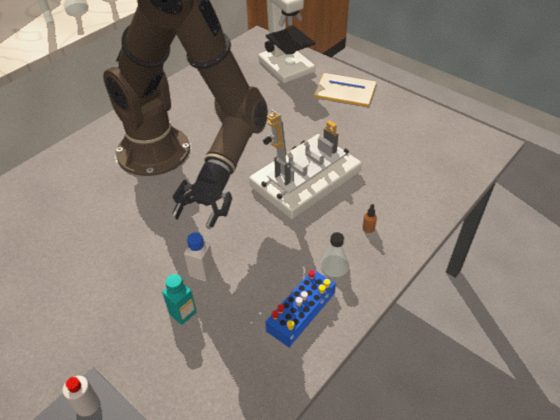

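View pics/w4.png

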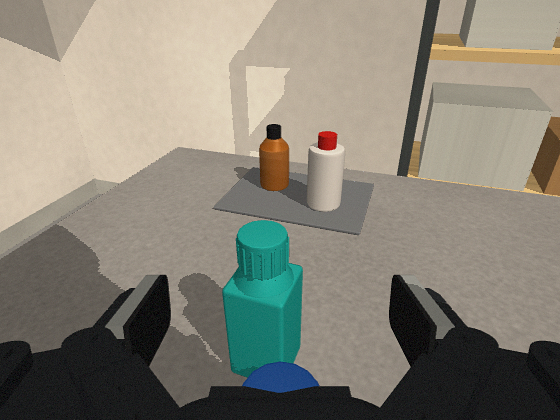

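```bash
python3 - <<'E'
from sim import *
q=bot.get_obs()["joint_positions"];j=wrist_elbow(q);print(j[3].round(3),j[5].round(3))
for n in('side','scene'):
    c=bot.read_camera(n);W=cloud(c).reshape(-1,3)
    m=(np.linalg.norm(W-j[5],axis=1)<.11)
    X=W[m];a=np.deg2rad(82.75);y=np.array([np.cos(a),np.sin(a)]);x=np.array([y[1],-y[0]])
    D=X[:,:2]-cr[:2];print(n,len(X),"X",np.percentile(D@x,[0,2,50,98,100]).round(3),"Y",np.percentile(D@y,[0,2,50,98,100]).round(3),"z",X[:,2].min().round(3),X[:,2].max().round(3))
    h,e=np.histogram(D@x,bins=np.arange(-.2,.04,.01));print(dict(zip(e.round(2).tolist(),h.tolist())))
E
```

```text
[ 0.347 -0.064  0.706] [0.385 0.073 0.303]
side 5029 X [-0.152 -0.15  -0.101  0.003  0.011] Y [-0.207 -0.175 -0.133 -0.1   -0.095] z 0.233 0.412
{-0.2: 0, -0.19: 0, -0.18: 0, -0.17: 0, -0.16: 87, -0.15: 439, -0.14: 510, -0.13: 530, -0.12: 502, -0.11: 471, -0.1: 449, -0.09: 494, -0.08: 498, -0.07: 263, -0.06: 108, -0.05: 22, -0.04: 2, -0.03: 1, -0.02: 217, -0.01: 276, 0.0: 152, 0.01: 8, 0.02: 0}
scene 2211 X [-0.122 -0.108 -0.043  0.009  0.014] Y [-0.267 -0.251 -0.19  -0.116 -0.098] z 0.231 0.41
{-0.2: 0, -0.19: 0, -0.18: 0, -0.17: 0, -0.16: 0, -0.15: 0, -0.14: 0, -0.13: 3, -0.12: 34, -0.11: 67, -0.1: 43, -0.09: 49, -0.08: 84, -0.07: 217, -0.06: 338, -0.05: 409, -0.04: 391, -0.03: 206, -0.02: 72, -0.01: 81, 0.0: 183, 0.01: 34, 0.02: 0}
```

```bash
python3 - <<'E'
from sim import *
a=np.deg2rad(82.75);y=np.array([np.cos(a),np.sin(a)]);x=np.array([y[1],-y[0]])
for n in('side','scene'):
    c=bot.read_camera(n);W=cloud(c).reshape(-1,3);D=W[:,:2]-cr[:2];X=D@x;Yy=D@y;Z=W[:,2]
    for y0 in np.arange(-.3,-.08,.02):
        m=(Yy>y0)&(Yy<y0+.02)&(Z>.13)&(Z<.42)&(X>-.2)&(X<.04)
        h,e=np.histogram(X[m],bins=np.arange(-.11,.041,.01));print(n,y0.round(2),h)
E
```

```text
side -0.3 [0 0 0 0 0 0 0 0 0 0 0 0 0 0 0]
side -0.28 [0 0 0 0 0 0 0 0 0 0 0 0 0 0 0]
side -0.26 [0 0 0 0 0 0 0 0 0 0 0 0 0 0 0]
side -0.24 [0 0 0 0 0 0 0 0 0 0 0 0 0 0 0]
side -0.22 [0 0 0 0 0 0 0 0 0 0 0 0 0 0 0]
side -0.2 [0 0 0 0 0 0 1 2 0 0 0 0 0 0 0]
side -0.18 [ 0  0  0  0 13 26  3  0  0  0  5  2  0  0  0]
side -0.16 [174 130 111  96  73  12   7   1   0   0  70   8   1   0   0]
side -0.14 [228 200 199 131  46  29   8   0   0   7  52  18   4   0   0]
side -0.12 [107 142 214 226  96  48   3   0  29 359 319 320 235   9   0]
side -0.1 [ 0  0  1 66 54  2  0  0 39 36 42 42 42 27  0]
scene -0.3 [ 0  0  0  0  4 11 20 22 23 28 27 35 60 28  0]
scene -0.28 [ 0  0  0  2 15 17 26 20 26 33 31 52 17  0  0]
scene -0.26 [ 5 13 28 41 30 22 21 28 33 36 46 17  0  0  0]
scene -0.24 [60 45 46 64 99 89 28 31 30 57 11  0  0  0  0]
scene -0.22 [  1   0   1   8  31 120 144  72  53  13   0   0   0   0   0]
scene -0.2 [  0   0   0   0   0  10  99 114  66   0   0   0   0   0   0]
scene -0.18 [ 0  0  0  1 10 48 71 76 46  0  8 21  0  0  0]
scene -0.16 [ 0  0  0  1 29 59 52 75  3  3 26 48  8  0  0]
scene -0.14 [  0   0   0   3  40  44  63   8   1   9  47 154  65   1   0]
scene -0.12 [  0   0   0   3  25  37   3   0  15  30  49  67 124  30   0]
scene -0.1 [0 0 0 1 2 0 0 0 0 0 0 0 3 8 0]
```

>>> send_rows:
  steps:
    - [[-0.025,0,0.007,0.2,0,-0.4,0.085],[-0.05,0,0.0135,0.2,0,-0.4,0.085],[-0.075,0,0.02,0.2,0,-0.4,0.085],[-0.1,0,0.027,0.2,0,-0.4,0.085],[-0.1255,0,0.034,0.2,0,-0.4,0.085]]

```text
time_s: 7.65
tool_pos: [0.5024, -0.2597, 0.0767]
tcp_rot: [0.648, -0.458, 0.497, 0.351]
contact_force: [0.6, 0.5, 0.2]
width: 0.085
```

```bash
python3 -c "
from sim import *
st()
for n in ('side','scene'):
    c=bot.read_camera(n);cv2.imwrite(f'pics/{n}5.png',c['color'][:,:,::-1])
    if n=='scene': crop(c['color'],150,80,330,300,3,'pics/scene5c.png')
rel(G,Rg)
"
```

```text
t 7.65 q [ 0.015  0.996 -0.428  2.318  1.668  1.675  1.481] p [ 0.5024 -0.2597  0.0767] x [ 0.087 -0.245  0.966] z [ 0.323 -0.91  -0.26 ] F [0.6 0.5 0.2] w 0.085
shift [0.0033 0.0007 0.0005] turn [-0.17  0.16  0.3 ] dist 0.003
```

View pics/scene5c.png

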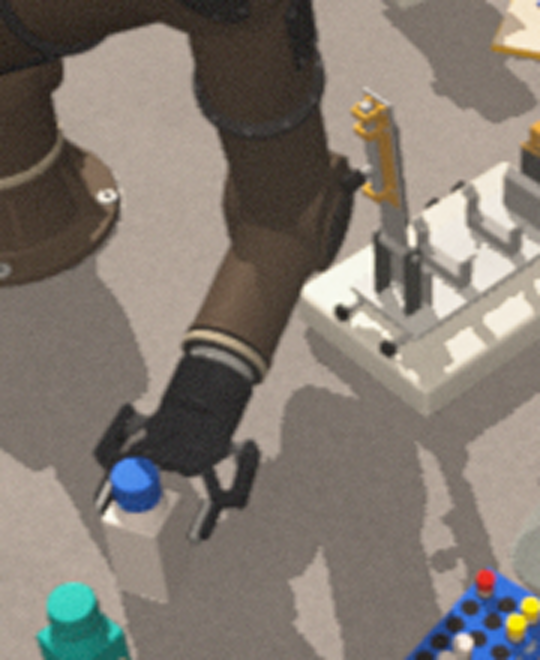

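The fingers straddle the white bottle (cap at crop (135,480)), and the arm clears the bar knob. Next I close the jaws.

>>> send_rows:
  steps:
    - [[0,0,0,0,0,0,0.06],[0,0,0,0,0,0,0.045],[0,0,0,0,0,0,0.03],[0,0,0,0,0,0,0.03],[0,0,0,0,0,0,0.03]]

```text
time_s: 8.25
tool_pos: [0.5026, -0.2595, 0.079]
tcp_rot: [0.648, -0.457, 0.498, 0.351]
contact_force: [-2.8, 2.2, 6.3]
width: 0.0534
```

```bash
python3 -c "
from sim import *
st()
q=bot.get_obs()['joint_positions'];print(ik(G+[0,0,.13],Rg.as_matrix(),q,reg=.02)[0].round(2))
rel(bot.get_obs()['tool_pos']+[0,0,.17])
"
```

```text
t 8.25 q [ 0.014  0.992 -0.429  2.32   1.667  1.676  1.484] p [ 0.5026 -0.2595  0.079 ] x [ 0.087 -0.243  0.966] z [ 0.324 -0.91  -0.258] F [-2.8  2.2  6.3] w 0.0534
[ 0.06  0.67 -0.5   2.34  1.57  1.61  1.76]
shift [ 0.1642  0.     -0.0439] turn [0. 0. 0.] dist 0.17
```

>>> send_rows:
  steps:
    - [[0.02,0,-0.0054,0,0,0,0.03],[0.045,0,-0.012,0,0,0,0.03],[0.075,0,-0.02,0,0,0,0.03],[0.1,0,-0.027,0,0,0,0.03],[0.125,0,-0.0335,0,0,0,0.03]]

```text
time_s: 8.75
tool_pos: [0.5026, -0.2592, 0.2079]
tcp_rot: [0.649, -0.457, 0.497, 0.35]
contact_force: [-0.3, -0.4, -2.1]
width: 0.0533
```

```bash
python3 - <<'E'
from sim import *
st()
c=bot.read_camera('scene');crop(c['color'],150,80,330,300,3,'pics/scene6c.png')
q0=bot.get_obs()['joint_positions']
Rp=hR(-15,Y).as_matrix()
top=np.array([.4934,.2190,.114+.10])+.016*Rp[:,2]
for qs in ([-0.55,.38,0.1,1.75,.1,1.1,-.7],[-0.6,.38,0.04,1.7,.18,1.2,-.8],[-.3,.4,-.3,1.75,.3,1.2,-.7]):
    q1,pe,re=ik(top,Rp,np.array(qs));print(q1.round(2),pe,re)
    P=jpath(q0,q1,8,.2);print(len(P))
    for q in P[::4]+[q1]:
        j=wrist_elbow(q);p,R=fk(q);ax=R@hR(75,np.array([1,0,0])).as_matrix().T@np.array([0,0,1]);m=p-.016*R[:,2]
        print("mid",m.round(3),"axis",ax.round(2),"z",R[:,2].round(2),"wr",j[5].round(2),"el",j[3].round(2),"clr",round(min(sd(j[3],j[5],hinge,bt),sd(j[5],j[7],hinge,bt)),3))
E
```

```text
t 8.75 q [ 0.058  0.67  -0.497  2.342  1.576  1.607  1.763] p [ 0.5026 -0.2592  0.2079] x [ 0.089 -0.245  0.965] z [ 0.324 -0.909 -0.261] F [-0.3 -0.4 -2.1] w 0.0533
[-0.7   0.42  0.08  1.72  0.17  1.19 -0.83] 4.760835777588644e-07 3.6335659998869013e-06
27
mid [ 0.494 -0.24   0.216] axis [-0.11 -0.04  0.99] z [ 0.29 -0.92 -0.27] wr [0.39 0.08 0.31] el [ 0.34 -0.05  0.71] clr 0.084
mid [ 0.478 -0.21   0.213] axis [-0.53 -0.11  0.84] z [ 0.14 -0.93 -0.34] wr [0.43 0.12 0.33] el [ 0.33 -0.01  0.73] clr 0.046
mid [ 0.467 -0.165  0.204] axis [-0.84 -0.    0.54] z [ 0.03 -0.9  -0.44] wr [0.46 0.15 0.36] el [0.31 0.02 0.74] clr 0.019
mid [ 0.463 -0.102  0.194] axis [-0.95  0.25  0.18] z [-0.05 -0.82 -0.57] wr [0.48 0.19 0.39] el [0.29 0.05 0.75] clr 0.004
mid [ 0.466 -0.023  0.186] axis [-0.82  0.57 -0.1 ] z [-0.09 -0.7  -0.71] wr [0.5  0.22 0.43] el [0.26 0.07 0.76] clr 0.005
mid [0.476 0.072 0.187] axis [-0.47  0.86 -0.2 ] z [-0.08 -0.54 -0.84] wr [0.51 0.26 0.48] el [0.24 0.09 0.77] clr 0.003
mid [0.489 0.179 0.203] axis [-0.03  1.   -0.08] z [-0.05 -0.34 -0.94] wr [0.51 0.3  0.53] el [
[... 1601 characters left out ...]
-0.85 -0.06  0.52] z [ 0.08 -0.88 -0.46] wr [0.45 0.15 0.36] el [ 0.32 -0.01  0.73] clr 0.018
mid [ 0.481 -0.097  0.189] axis [-0.97  0.19  0.16] z [ 0.01 -0.81 -0.59] wr [0.48 0.19 0.4 ] el [0.3  0.01 0.74] clr 0.004
mid [ 0.483 -0.019  0.183] axis [-0.84  0.53 -0.11] z [-0.03 -0.69 -0.72] wr [0.49 0.22 0.44] el [0.28 0.03 0.75] clr 0.01
mid [0.487 0.072 0.185] axis [-0.51  0.84 -0.2 ] z [-0.05 -0.53 -0.84] wr [0.5  0.26 0.48] el [0.26 0.04 0.76] clr 0.011
mid [0.492 0.176 0.202] axis [-0.06  0.99 -0.08] z [-0.04 -0.34 -0.94] wr [0.51 0.3  0.53] el [0.24 0.06 0.77] clr 0.058
mid [0.493 0.219 0.214] axis [0.13 0.99 0.  ] z [-0.03 -0.26 -0.97] wr [0.5  0.31 0.55] el [0.24 0.06 0.78] clr 0.103
```

View pics/scene6c.png

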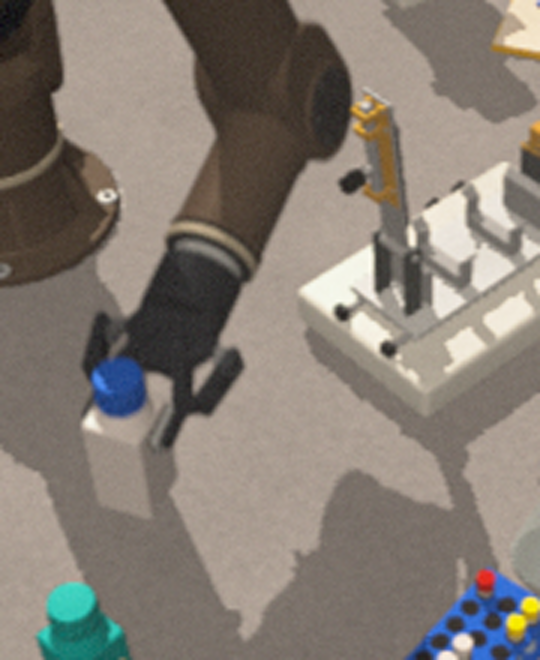

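```bash
cat > plan2.py <<'E'
from sim import *
Rp=hR(-15,Y).as_matrix()
def show(q0,q1,step=4):
    P=jpath(q0,q1,8.2,.2);print(len(P),q1.round(2))
    for q in P[::step]+[q1]:
        j=wrist_elbow(q);p,R=fk(q);ax=R@hR(75,np.array([1,0,0])).as_matrix().T@np.array([0,0,1]);m=p-.016*R[:,2]
        print(" mid",m.round(3),"axis",ax.round(2),"wr",j[5].round(2),"el",j[3].round(2),"clr",round(min(sd(j[3],j[5],hinge,bt),sd(j[5],j[7],hinge,bt)),3))
    return P
if __name__=="__main__":
    q0=bot.get_obs()['joint_positions']
    for v in ([.36,.02,.40],[.40,-.08,.42],[.36,-.10,.40]):
      for qs in ([0,.2,-.1,1.9,.1,1.1,-.6],[.6,.2,-.7,1.9,.5,1.1,-.6]):
        qv,pe,re=ik(np.array(v)+.016*Rp[:,2],Rp,np.array(qs),reg=.03);print("VIA",v,pe.round(4),re.round(4))
        if pe<.005: show(q0,qv,4)
E
python3 plan2.py
```

```text
Traceback (most recent call last):
  File "plan2.py", line 13, in <module>
    qv,pe,re=ik(np.array(v)+.016*Rp[:,2],Rp,np.array(qs),reg=.03);print("VIA",v,pe.round(4),re.round(4))
                                                                                            ^^^^^^^^
AttributeError: 'float' object has no attribute 'round'
```

```bash
sed -i 's/,re.round(4))/,round(re,4))/' plan2.py; python3 plan2.py
```

```text
VIA [0.36, 0.02, 0.4] 0.0 0.0
26 [-0.14 -0.04 -0.27  1.83  0.21  1.49 -0.57]
 mid [ 0.49  -0.247  0.227] axis [-0.12 -0.03  0.99] wr [0.39 0.08 0.32] el [ 0.33 -0.06  0.72] clr 0.087
 mid [ 0.457 -0.244  0.264] axis [-0.54 -0.06  0.84] wr [0.41 0.09 0.37] el [ 0.28 -0.05  0.75] clr 0.069
 mid [ 0.426 -0.225  0.289] axis [-0.84  0.07  0.53] wr [0.43 0.1  0.43] el [ 0.23 -0.04  0.78] clr 0.093
 mid [ 0.399 -0.19   0.308] axis [-0.93  0.32  0.17] wr [0.44 0.1  0.49] el [ 0.18 -0.04  0.8 ] clr 0.134
 mid [ 0.38  -0.139  0.325] axis [-0.77  0.63 -0.11] wr [0.43 0.11 0.56] el [ 0.12 -0.04  0.82] clr 0.166
 mid [ 0.368 -0.073  0.35 ] axis [-0.4   0.89 -0.2 ] wr [0.41 0.11 0.64] el [ 0.06 -0.04  0.83] clr 0.175
 mid [0.361 0.005 0.39 ] axis [ 0.05  1.   -0.05] wr [0.38 0.11 0.72] el [-0.   -0.05  0.83] clr 0.152
 mid [0.36 0.02 0.4 ] axis [0.13 0.99 0.  ] wr [0.37 0.11 0.74] el [-0.02 -0.05  0.83] clr 0.147
VIA [0.36, 0.02, 0.4] 0.0 0.0
26 [ 0.47 -0.01 -0.85  1.8   0.22  1.49 -0.54]
 mid [ 0.489 -0.248  0.224] axis [-0.11 -0.04  0.99] wr [0.39 0.07 0.32] el [ 0.33 -0.07  0.72] clr 0.088
 mid
[... 3737 characters left out ...]
7] wr [0.42 0.05 0.37] el [ 0.27 -0.09  0.75] clr 0.081
 mid [ 0.394 -0.277  0.274] axis [-0.79  0.07  0.61] wr [0.43 0.03 0.44] el [ 0.21 -0.1   0.78] clr 0.124
 mid [ 0.361 -0.257  0.293] axis [-0.89  0.35  0.3 ] wr [0.44 0.01 0.5 ] el [ 0.15 -0.1   0.8 ] clr 0.186
 mid [ 0.343 -0.22   0.315] axis [-0.73  0.68  0.03] wr [ 0.43 -0.    0.58] el [ 0.09 -0.09  0.82] clr 0.239
 mid [ 0.343 -0.17   0.346] axis [-0.38  0.92 -0.09] wr [ 0.41 -0.01  0.65] el [ 0.02 -0.06  0.83] clr 0.261
 mid [ 0.358 -0.108  0.393] axis [ 0.08  1.   -0.02] wr [ 0.38 -0.01  0.73] el [-0.04 -0.03  0.83] clr 0.238
 mid [ 0.36 -0.1   0.4 ] axis [ 0.13  0.99 -0.  ] wr [ 0.37 -0.01  0.74] el [-0.05 -0.02  0.83] clr 0.232
```

```bash
python3 - <<'E'
from plan2 import *
q0=bot.get_obs()['joint_positions']
q1=simpath(q0,[([.45,-.27,.345],Rg)],6)
qv,pe,re=ik(np.array([.38,.0,.40])+.016*Rp[:,2],Rp,np.array([.2,.0,-.4,1.83,.2,1.45,-.5]),reg=.03)
show(q1,qv,3)
rel([.45,-.27,.345],Rg)
E
```

```text
[ 0.45  -0.27   0.345] q [ 0.13  0.28 -0.56  2.37  1.46  1.51  2.09] err 0.0 0.0 elbow [ 0.15 -0.06  0.81] wrist [0.333 0.063 0.44 ] bar clr 0.103
26 [ 0.13 -0.   -0.47  1.79  0.23  1.48 -0.51]
 mid [ 0.438 -0.256  0.35 ] axis [-0.11 -0.05  0.99] wr [0.34 0.07 0.45] el [ 0.15 -0.06  0.81] clr 0.173
 mid [ 0.419 -0.251  0.352] axis [-0.43 -0.14  0.89] wr [0.36 0.07 0.47] el [ 0.13 -0.06  0.81] clr 0.177
 mid [ 0.402 -0.239  0.352] axis [-0.71 -0.12  0.69] wr [0.37 0.08 0.5 ] el [ 0.11 -0.06  0.82] clr 0.186
 mid [ 0.388 -0.219  0.351] axis [-0.9   0.02  0.44] wr [0.38 0.08 0.53] el [ 0.1  -0.06  0.82] clr 0.198
 mid [ 0.378 -0.192  0.351] axis [-0.96  0.23  0.18] wr [0.39 0.08 0.57] el [ 0.08 -0.05  0.82] clr 0.207
 mid [ 0.372 -0.157  0.353] axis [-0.87  0.5  -0.03] wr [0.4  0.09 0.6 ] el [ 0.06 -0.05  0.83] clr 0.211
 mid [ 0.371 -0.114  0.359] axis [-0.64  0.75 -0.15] wr [0.4  0.09 0.64] el [ 0.04 -0.05  0.83] clr 0.205
 mid [ 0.373 -0.067  0.372] axis [-0.32  0.93 -0.15] wr [0.4  0.09 0.68] el [ 0.02 -0.05  0.83] clr 0.186
 mid [ 0.379 -0.013  0.393] axis [ 0.04  1.   -0.04] wr [0.39 0.09 0.73] el [ 0.   -0.04  0.83] clr 0.153
 mid [ 0.38 -0.    0.4 ] axis [0.13 0.99 0.  ] wr [0.39 0.09 0.74] el [-0.   -0.04  0.83] clr 0.144
shift [ 0.1269  0.0532 -0.0419] turn [-0.37 -0.05 -0.02] dist 0.144
```

Clear path. Lifting first, moving back from the bar.

>>> send_rows:
  steps:
    - [[0.027,0.012,-0.009,0,0,0,0.03],[0.053,0.022,-0.018,0,0,0,0.03],[0.08,0.034,-0.026,0,0,0,0.03],[0.105,0.044,-0.035,0,0,0,0.03],[0.127,0.053,-0.042,0,0,0,0.03]]

```text
time_s: 9.3
tool_pos: [0.4496, -0.27, 0.3415]
tcp_rot: [0.649, -0.457, 0.497, 0.351]
contact_force: [1.4, -0.5, -2.1]
width: 0.0535
```

```bash
cat > nx2.py <<'E'
from plan2 import *
st();q0=bot.get_obs()['joint_positions']
qv,pe,re=ik(np.array([.38,.0,.40])+.016*Rp[:,2],Rp,np.array([.2,.0,-.4,1.83,.2,1.45,-.5]),reg=.03)
P=jpath(q0,qv,8.3,.21);print(len(P));rows(P,5,0.03)
E
python3 nx2.py
```

```text
t 9.3 q [ 0.138  0.289 -0.563  2.378  1.462  1.505  2.079] p [ 0.4496 -0.27    0.3415] x [ 0.088 -0.245  0.966] z [ 0.324 -0.909 -0.26 ] F [ 1.4 -0.5 -2.1] w 0.0535
26
[0.001, 0.007, -0.002, -2.2, -1.0, 7.5, 0.03]
[0.001, 0.014, -0.005, -4.4, -1.9, 15.1, 0.03]
[0.000, 0.020, -0.009, -6.7, -2.6, 22.6, 0.03]
[-0.001, 0.025, -0.013, -9.1, -3.2, 30.2, 0.03]
[-0.002, 0.030, -0.018, -11.5, -3.7, 37.7, 0.03]
```

>>> send_rows:
  steps:
    - [[0.001,0.007,-0.002,-2.2,-1.0,7.5,0.03],[0.001,0.014,-0.005,-4.4,-1.9,15.1,0.03],[0,0.02,-0.009,-6.7,-2.6,22.6,0.03],[-0.001,0.025,-0.013,-9.1,-3.2,30.2,0.03],[-0.002,0.03,-0.018,-11.5,-3.7,37.7,0.03]]

```text
time_s: 9.8
tool_pos: [0.4155, -0.2631, 0.3429]
tcp_rot: [-0.443, 0.701, -0.515, -0.218]
contact_force: [0.0, -0.5, -2.4]
width: 0.0537
```

```bash
python3 nx2.py
```

```text
t 9.8 q [ 0.149  0.239 -0.561  2.266  1.232  1.504  1.587] p [ 0.4155 -0.2631  0.3429] x [-0.513 -0.396  0.762] z [ 0.15  -0.915 -0.375] F [ 0.  -0.5 -2.4] w 0.0537
21
[0.001, 0.006, -0.005, -2.4, -0.3, 7.7, 0.03]
[0.002, 0.012, -0.010, -4.9, -0.4, 15.4, 0.03]
[0.002, 0.017, -0.017, -7.4, -0.4, 23.1, 0.03]
[0.001, 0.023, -0.024, -10.0, -0.3, 30.8, 0.03]
[0.000, 0.028, -0.032, -12.6, 0.0, 38.4, 0.03]
```

>>> send_rows:
  steps:
    - [[0.001,0.006,-0.005,-2.4,-0.3,7.7,0.03],[0.002,0.012,-0.01,-4.9,-0.4,15.4,0.03],[0.002,0.017,-0.017,-7.4,-0.4,23.1,0.03],[0.001,0.023,-0.024,-10.0,-0.3,30.8,0.03],[0,0.028,-0.032,-12.6,0,38.4,0.03]]

```text
time_s: 10.3
tool_pos: [0.3869, -0.2316, 0.3401]
tcp_rot: [-0.161, 0.859, -0.479, -0.084]
contact_force: [-0.5, -0.1, -1.6]
width: 0.0533
```

```bash
python3 nx2.py
```

```text
t 10.3 q [ 0.148  0.182 -0.546  2.153  0.994  1.5    1.087] p [ 0.3869 -0.2316  0.3401] x [-0.934 -0.197  0.299] z [ 0.011 -0.85  -0.526] F [-0.5 -0.1 -1.6] w 0.0533
16
[0.002, 0.006, -0.007, -2.5, 0.5, 7.6, 0.03]
[0.003, 0.013, -0.015, -5.0, 1.2, 15.2, 0.03]
[0.004, 0.020, -0.025, -7.6, 2.1, 23.0, 0.03]
[0.004, 0.026, -0.035, -10.2, 3.1, 30.8, 0.03]
[0.004, 0.033, -0.046, -12.8, 4.4, 38.5, 0.03]
```

>>> send_rows:
  steps:
    - [[0.002,0.006,-0.007,-2.5,0.5,7.6,0.03],[0.003,0.013,-0.015,-5.0,1.2,15.2,0.03],[0.004,0.02,-0.025,-7.6,2.1,23.0,0.03],[0.004,0.026,-0.035,-10.2,3.1,30.8,0.03],[0.004,0.033,-0.046,-12.8,4.4,38.5,0.03]]

```text
time_s: 10.8
tool_pos: [0.3707, -0.1771, 0.3393]
tcp_rot: [0.159, 0.907, -0.389, 0.029]
contact_force: [0.0, -0.4, -2.0]
width: 0.0533
```

```bash
python3 nx2.py
```

```text
t 10.8 q [ 0.142  0.121 -0.523  2.038  0.749  1.493  0.577] p [ 0.3707 -0.1771  0.3393] x [-0.948  0.265 -0.176] z [-0.071 -0.715 -0.695] F [ 0.  -0.4 -2. ] w 0.0533
11
[0.005, 0.008, -0.010, -2.4, 1.5, 7.6, 0.03]
[0.009, 0.016, -0.022, -4.7, 3.2, 15.4, 0.03]
[0.013, 0.025, -0.034, -7.0, 5.2, 23.1, 0.03]
[0.017, 0.033, -0.047, -9.2, 7.3, 30.6, 0.03]
[0.020, 0.042, -0.062, -11.2, 9.8, 38.1, 0.03]
```

>>> send_rows:
  steps:
    - [[0.005,0.008,-0.01,-2.4,1.5,7.6,0.03],[0.009,0.016,-0.022,-4.7,3.2,15.4,0.03],[0.013,0.025,-0.034,-7.0,5.2,23.1,0.03],[0.017,0.033,-0.047,-9.2,7.3,30.6,0.03],[0.02,0.042,-0.062,-11.2,9.8,38.1,0.03]]

```text
time_s: 11.3
tool_pos: [0.3688, -0.1002, 0.3496]
tcp_rot: [0.474, 0.838, -0.256, 0.093]
contact_force: [0.2, 0.1, -2.4]
width: 0.0536
```

```bash
python3 nx2.py
```

```text
t 11.3 q [ 0.136  0.061 -0.502  1.919  0.497  1.487  0.05 ] p [ 0.3688 -0.1002  0.3496] x [-0.534  0.746 -0.397] z [-0.087 -0.516 -0.852] F [ 0.2  0.1 -2.4] w 0.0536
6
[0.011, 0.007, -0.013, -1.8, 2.6, 7.6, 0.03]
[0.021, 0.014, -0.027, -3.3, 5.4, 15.2, 0.03]
[0.031, 0.022, -0.043, -4.7, 8.4, 22.7, 0.03]
[0.042, 0.029, -0.060, -5.8, 11.7, 30.3, 0.03]
[0.051, 0.037, -0.079, -6.7, 15.2, 37.6, 0.03]
```

>>> send_rows:
  steps:
    - [[0.011,0.007,-0.013,-1.8,2.6,7.6,0.03],[0.021,0.014,-0.027,-3.3,5.4,15.2,0.03],[0.031,0.022,-0.043,-4.7,8.4,22.7,0.03],[0.042,0.029,-0.06,-5.8,11.7,30.3,0.03],[0.051,0.037,-0.075,-6.7,15.2,37.6,0.03]]

```text
time_s: 11.8
tool_pos: [0.379, -0.0073, 0.3808]
tcp_rot: [0.74, 0.659, -0.1, 0.087]
contact_force: [-0.4, -0.9, -2.7]
width: 0.0535
```

```bash
python3 - <<'E'
from plan2 import *
st();q0=bot.get_obs()['joint_positions']
RP=hR(-15,Y)
top=np.array([.4934,.2190,.114+.10])+.016*Rp[:,2]
simpath(q0,[([.36,.12,.34],RP),([.40,.22,.27],RP),(top,RP),(top-[0,0,.1],RP)],8)
rel([.36,.12,.34],RP)
for n in('side','scene','wrist'):
    c=bot.read_camera(n);cv2.imwrite(f'pics/{n}7.png',c['color'][:,:,::-1])
E
```

```text
t 11.8 q [ 0.143 -0.003 -0.485  1.8    0.236  1.471 -0.497] p [ 0.379  -0.0073  0.3808] x [ 0.111  0.958 -0.263] z [-0.034 -0.261 -0.965] F [-0.4 -0.9 -2.7] w 0.0535
[0.36 0.12 0.34] q [-0.04  0.09 -0.64  1.82  0.23  1.45 -0.86] err 0.0 0.0 elbow [ 0.06 -0.04  0.83] wrist [0.372 0.214 0.693] bar clr 0.113
[0.4  0.22 0.27] q [-0.23  0.31 -0.67  1.75  0.33  1.38 -1.13] err 0.0 0.0 elbow [ 0.18 -0.    0.8 ] wrist [0.412 0.314 0.623] bar clr 0.119
[0.493 0.215 0.199] q [-0.22  0.49 -0.6   1.68  0.45  1.3  -1.1 ] err 0.0 0.0 elbow [0.27 0.02 0.76] wrist [0.505 0.309 0.552] bar clr 0.103
[0.493 0.215 0.099] q [-0.25  0.61 -0.56  1.78  0.53  1.12 -1.19] err 0.0 0.0 elbow [0.32 0.04 0.73] wrist [0.505 0.309 0.452] bar clr 0.096
shift [ 0.1307 -0.0335  0.0068] turn [-0.07  0.24  0.61] dist 0.135
```

View pics/scene7.png

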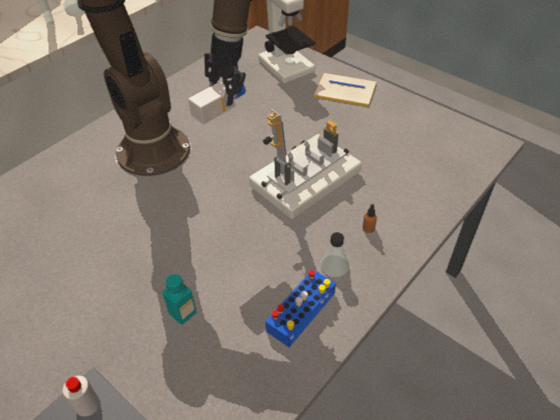

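View pics/wrist7.png

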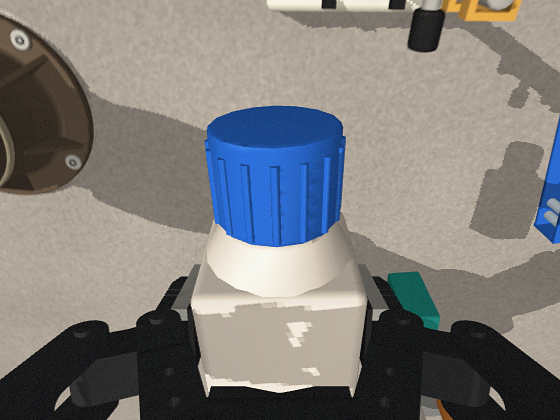

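```bash
cat > bfit.py <<'E'
from plan2 import *
def bfit(verbose=True):
    o=bot.get_obs();c=bot.read_camera('wrist');d=c["depth"];v,u=np.indices(d.shape)
    P=np.stack([(u-c["cx"])/c["fx"]*d,(v-c["cy"])/c["fy"]*d,d],-1);T=c["T_tool_cam"];P=P@T[:3,:3].T+T[:3,3]
    ok=(d>0)
    # expected: tool frame; bottle axis ~ (cos15,0,-sin15)?
    Rg_=hR(75,np.array([1.,0,0])).as_matrix();ax0=Rg_.T@np.array([0,0,1.]);n0=Rg_.T@np.array([-1.,0,0]);s0=np.array([0,1.,0])
    mid0=np.array([0,0,-.016])+ax0*(-.007)
    M=np.stack([ax0,s0,n0])
    def loc(x,P):
        Rr=Ro.from_rotvec(x[3:6]).as_matrix();return (P-mid0-x[:3])@(Rr@M.T)   # columns a,s,n
    L=loc(np.zeros(6),P)
    near=ok&(abs(L[...,1])<.032)&(L[...,2]>-.005)&(L[...,2]<.035)&(L[...,0]<.09)
    top=near&(L[...,0]>-.02)&(L[...,0]<.026)&(L[...,2]>.02)&(abs(L[...,1])<.022)
    capface=near&(L[...,0]>.069)&(L[...,0]<.083)&(np.hypot(L[...,1],L[...,2])<.016)
    capcyl=near&(L[...,0]>.048)&(L[...,0]<.071)&(np.hypot(L[...,1],L[...,2])>.015)
    def res(x):
        a=loc(x,P[top]);b=loc(x,P[capface]);e=loc(x,P[capcyl])
        return np.r_[a[:,2]-.027,b[:,0]-.075,np.hypot(e[:,1],e[:,2])-.020,0.1*x[5:6]]
    r=least_squares(res,np.zeros(6),loss="soft_l1",f_scale=.001)
    x=r.x;A=(Ro.from_rotvec(x[3:6]).as_matrix()@M.T)
    mid=mid0+x[:3];Rt=Ro.from_quat(o["tcp_rot"]).as_matrix()
    if verbose: print("n",top.sum(),capface.sum(),capcyl.sum(),"rms",np.sqrt(np.mean(r.fun**2)).round(5),"dmid(mm)",(x[:3]*1000).round(1),"rot(deg)",np.degrees(x[3:6]).round(2))
    axw=Rt@A[:,0];mw=Rt@mid+o["tool_pos"]
    print("tool: mid",mid.round(4),"axis",A[:,0].round(4),"n",A[:,2].round(3)," world: mid",mw.round(4),"axis",axw.round(4))
    return mid,A[:,0],A[:,2]
if __name__=="__main__": bfit()
E
python3 bfit.py
```

```text
n 10108 3435 9604 rms 0.00082 dmid(mm) [ 1.3 -0.1  3.6] rot(deg) [-0.01  0.13 -0.69]
tool: mid [-0.0055 -0.0001 -0.0106] axis [ 0.9652 -0.0117 -0.2611] n [-0.261  0.003 -0.965]  world: mid [ 0.3788 -0.0111  0.3925] axis [ 0.0976  0.9952 -0.005 ]
```

```bash
cat >> plan2.py <<'E'
def target(mid,axt=np.array([.9652,-.0117,-.2611]),nt=np.array([-.261,.003,-.965]),mt=np.array([-.0055,-.0001,-.0106]),yaw=82.75):
    a=np.deg2rad(yaw);Yv=np.array([np.cos(a),np.sin(a),0])
    def fr(u,n):
        u=u/np.linalg.norm(u);n=n-u*(n@u);n/=np.linalg.norm(n);return np.stack([u,np.cross(n,u),n],1)
    R=fr(Yv,np.array([0,0,1.]))@fr(axt,nt).T
    return np.asarray(mid)-R@mt,Ro.from_matrix(R)
E
python3 -c "
from plan2 import *
for m in ([.37,.12,.34],[.40,.2190,.26],[.4934,.2190,.22],[.4934,.219,.114]):
    p,R=target(m);print(p.round(3));rel(p,R)"
```

```text
[0.37  0.122 0.328]
shift [ 0.1392 -0.0223  0.0156] turn [-0.09  0.35  1.78] dist 0.142
[0.4   0.221 0.248]
shift [ 0.2585 -0.0027  0.0654] turn [-0.09  0.35  1.78] dist 0.267
[0.494 0.221 0.208]
shift [0.2787 0.0905 0.1006] turn [-0.09  0.35  1.78] dist 0.31
[0.494 0.221 0.102]
shift [0.307  0.0912 0.2028] turn [-0.09  0.35  1.78] dist 0.379
```

>>> send_rows:
  steps:
    - [[0.045,-0.008,0.005,0,0.2,0.8,0.03],[0.09,-0.015,0.01,0,0.35,1.8,0.03],[0.135,-0.022,0.015,0,0.35,1.8,0.03],[0.175,-0.016,0.03,0,0.35,1.8,0.03],[0.215,-0.01,0.047,0,0.35,1.8,0.03]]

```text
time_s: 12.5
tool_pos: [0.3908, 0.1872, 0.2772]
tcp_rot: [0.748, 0.651, -0.098, 0.088]
contact_force: [1.4, -0.7, -2.3]
width: 0.0534
```

```bash
python3 -c "
from plan2 import *
st()
for m in ([.40,.2190,.25],[.4934,.2190,.21]):
    p,R=target(m);rel(p,R)"
```

```text
t 12.5 q [-0.165  0.263 -0.678  1.798  0.318  1.372 -1.083] p [0.3908 0.1872 0.2772] x [ 0.134  0.956 -0.261] z [-0.033 -0.259 -0.965] F [ 1.4 -0.7 -2.3] w 0.0534
shift [0.0442 0.0048 0.0284] turn [ 0.01 -0.02  0.01] dist 0.053
shift [0.0671 0.0972 0.0639] turn [ 0.01 -0.02  0.01] dist 0.134
```

>>> send_rows:
  steps:
    - [[0.03,0.005,0.018,0,0,0,0.03],[0.048,0.03,0.033,0,0,0,0.03],[0.056,0.06,0.045,0,0,0,0.03],[0.067,0.09,0.058,0,0,0,0.03],[0.067,0.097,0.064,0,0,0,0.03]]

```text
time_s: 13.0
tool_pos: [0.496, 0.2187, 0.1964]
tcp_rot: [0.748, 0.65, -0.1, 0.087]
contact_force: [-0.9, -0.1, -3.1]
width: 0.0535
```

```bash
python3 - <<'E'
from bfit import *
st();bfit()
for n in('side','scene','wrist'):
    c=bot.read_camera(n);cv2.imwrite(f'pics/{n}8.png',c['color'][:,:,::-1])
    if n=='side': crop(c['color'],190,170,400,410,2.5,'pics/side8c.png')
    if n=='scene': crop(c['color'],240,60,380,220,4,'pics/scene8c.png')
p,R=target([.4934,.219,.114]);rel(p,R)
E
```

```text
t 13.0 q [-0.221  0.51  -0.612  1.664  0.456  1.308 -1.121] p [0.496  0.2187 0.1964] x [ 0.135  0.955 -0.262] z [-0.036 -0.26  -0.965] F [-0.9 -0.1 -3.1] w 0.0535
n 10122 3500 9551 rms 0.00084 dmid(mm) [ 1.3 -0.3  3.7] rot(deg) [-0.    0.14 -0.56]
tool: mid [-0.0055 -0.0003 -0.0105] axis [ 0.9652 -0.0094 -0.2612] n [-0.261  0.003 -0.965]  world: mid [0.4953 0.2162 0.208 ] axis [ 0.1307  0.9914 -0.0013]
shift [0.0267 0.0008 0.0934] turn [-0.1  -0.06 -0.08] dist 0.097
```

View pics/side8c.png

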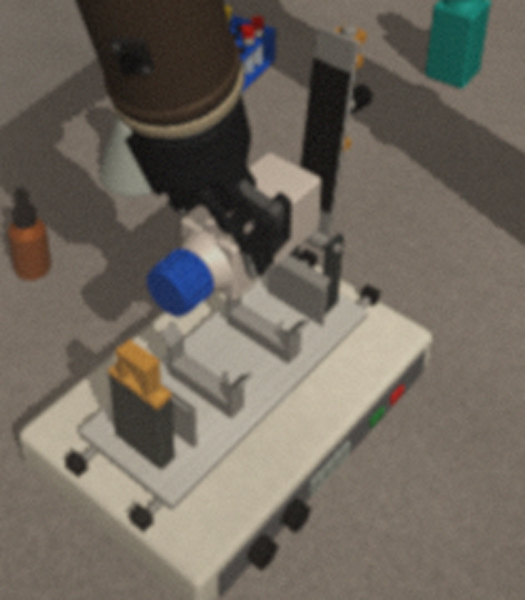

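View pics/scene8c.png

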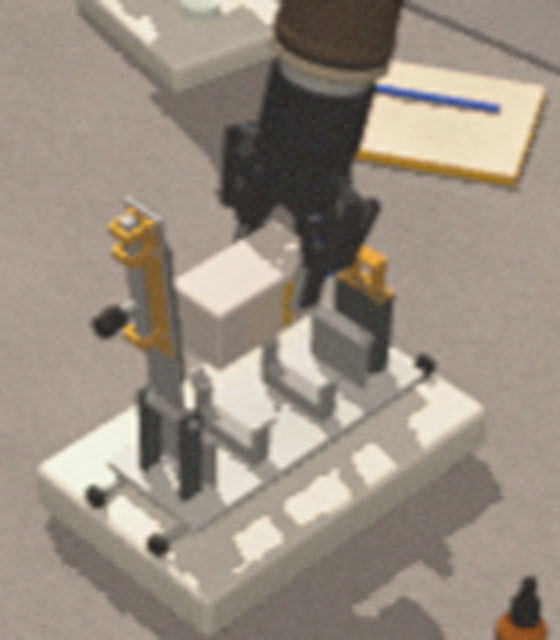

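View pics/wrist8.png

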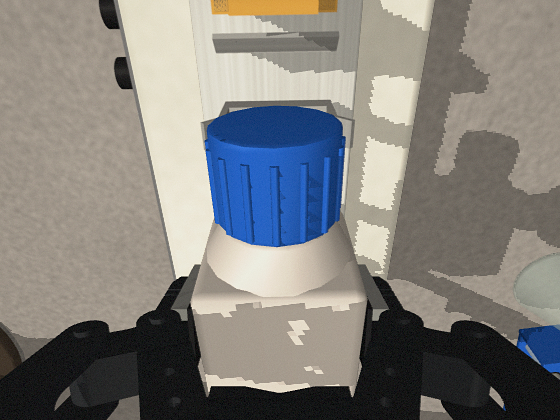

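```bash
python3 - <<'E'
from bfit import *
o=bot.get_obs();c=bot.read_camera('wrist');W=cloud(c,o)
y=Y[:2];x=np.array([y[1],-y[0]]);D=W[...,:2]-cr[:2];X=D@x;Yy=D@y;Z=W[...,2]
for nm,m in (("plate lip",(Z>.118)&(Z<.126)&(Yy>.06)&(Yy<.1)&(abs(X)<.05)),("keeper",(Z>.15)&(Yy>.09)&(Yy<.13)&(abs(X)<.05)),("base edge",(Z>.049)&(Z<.058)&(abs(X)<.13)&(Yy>0)&(Yy<.15)),("lips",(Z>.111)&(Z<.12)&(abs(X)>.033)&(abs(X)<.046)&(Yy>.02)&(Yy<.06))):
    if m.sum()>5: print(nm,m.sum(),"X",np.percentile(X[m],[0,1,99,100]).round(4),"Y",np.percentile(Yy[m],[0,1,99,100]).round(4),"Z",np.median(Z[m]).round(4),Z[m].max().round(4))
E
```

```text
plate lip 1817 X [-0.0306 -0.03    0.0288  0.0293] Y [0.0796 0.0811 0.0883 0.0884] Z 0.121 0.1242
keeper 1565 X [-0.0159 -0.0154  0.0139  0.0143] Y [0.0986 0.0988 0.1038 0.1039] Z 0.175 0.1775
base edge 19612 X [-0.0989 -0.0974  0.0961  0.0978] Y [0.     0.0015 0.1005 0.102 ] Z 0.0529 0.0557
lips 396 X [-0.0432 -0.043   0.0418  0.042 ] Y [0.0276 0.0281 0.044  0.0444] Z 0.115 0.1177
```

```bash
sed -i 's/.9652,-.0117,-.2611/.9652,-.0100,-.2611/; s/-.0055,-.0001,-.0106/-.0055,-.0002,-.0106/' plan2.py; python3 -c "
from plan2 import *
for z in (.13,.114):
  p,R=target([.4928,.2191,z]);rel(p,R)"
```

```text
shift [0.0222 0.0003 0.0786] turn [-0.08 -0.11 -0.18] dist 0.082
shift [0.0264 0.0002 0.094 ] turn [-0.08 -0.11 -0.18] dist 0.098
```

>>> send_rows:
  steps:
    - [[0.007,0.001,0.022,0,0,-0.2,0.03],[0.012,0.001,0.041,0,0,-0.2,0.03],[0.017,0,0.06,0,0,-0.2,0.03],[0.022,0,0.0785,0,0,-0.2,0.03],[0.022,0,0.0785,0,0,-0.2,0.03]]

```text
time_s: 13.75
tool_pos: [0.4925, 0.2206, 0.1171]
tcp_rot: [0.747, 0.651, -0.099, 0.086]
contact_force: [-0.1, 0.1, -1.7]
width: 0.0536
```

```bash
python3 - <<'E'
from bfit import *
st();bfit()
for n in('side','scene'):
    c=bot.read_camera(n)
    if n=='side': crop(c['color'],190,170,400,410,2.5,'pics/side9c.png')
    if n=='scene': crop(c['color'],240,60,380,220,4,'pics/scene9c.png')
p,R=target([.4928,.2191,.114]);rel(p,R)
E
```

```text
t 13.75 q [-0.246  0.593 -0.587  1.751  0.519  1.163 -1.199] p [0.4925 0.2206 0.1171] x [ 0.132  0.956 -0.261] z [-0.036 -0.259 -0.965] F [-0.1  0.1 -1.7] w 0.0536
n 10122 3521 9524 rms 0.00083 dmid(mm) [ 1.2 -0.3  3.7] rot(deg) [-0.01  0.13 -0.58]
tool: mid [-0.0055 -0.0003 -0.0105] axis [ 0.9653 -0.0099 -0.261 ] n [-0.261  0.003 -0.965]  world: mid [0.4918 0.2181 0.1287] axis [1.268e-01 9.919e-01 1.000e-04]
shift [ 0.0041 -0.0009  0.0167] turn [-0.   -0.18 -0.07] dist 0.017
```

View pics/side9c.png

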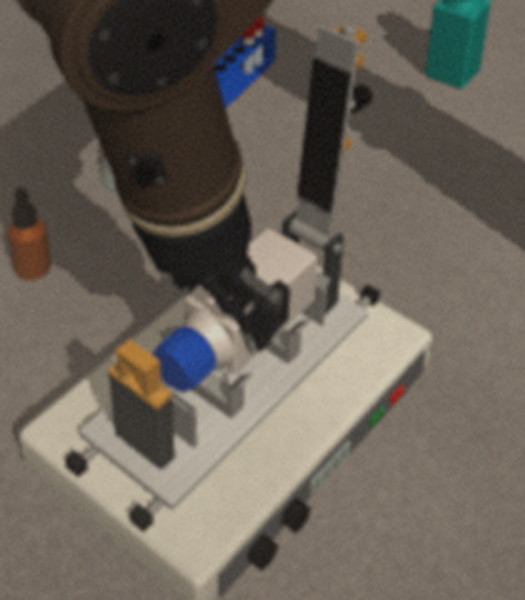

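View pics/scene9c.png

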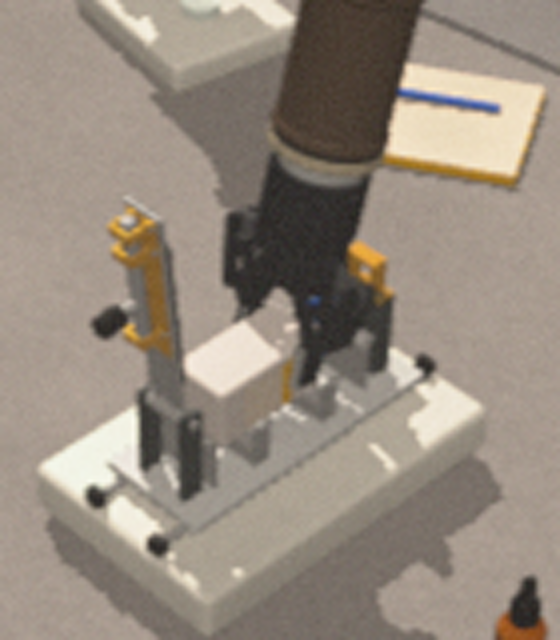

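>>> send_rows:
  steps:
    - [[0.0015,-0.001,0.004,0,-0.2,0,0.03],[0.002,-0.001,0.008,0,-0.2,0,0.03],[0.003,-0.001,0.012,0,-0.2,0,0.03],[0.004,-0.001,0.0155,0,-0.2,0,0.03],[0.004,-0.001,0.0165,0,-0.2,0,0.03]]

```text
time_s: 14.4
tool_pos: [0.4932, 0.2211, 0.1013]
tcp_rot: [0.748, 0.651, -0.099, 0.088]
contact_force: [-2.2, -1.4, 8.9]
width: 0.0534
```

```bash
python3 - <<'E'
from bfit import *
st();bfit()
p,R=target([.4928,.2191,.114]);rel(p,R)
E
```

```text
t 14.4 q [-0.254  0.613 -0.579  1.763  0.536  1.137 -1.219] p [0.4932 0.2211 0.1013] x [ 0.134  0.956 -0.263] z [-0.034 -0.26  -0.965] F [-2.2 -1.4  8.9] w 0.0534
n 10097 4437 9588 rms 0.00145 dmid(mm) [ 1.8 -0.3  3.5] rot(deg) [-0.01  0.27 -0.58]
tool: mid [-0.005  -0.0003 -0.0107] axis [ 0.9646 -0.0099 -0.2634] n [-0.263  0.002 -0.965]  world: mid [0.4925 0.2191 0.1129] axis [1.285e-01 9.917e-01 9.000e-04]
shift [ 0.0002  0.0001 -0.001 ] turn [-0.07  0.07 -0.11] dist 0.001
```

>>> send_rows:
  steps:
    - [[0,0,0,0,0,0,0.05],[0,0,0,0,0,0,0.058],[0,0,0,0,0,0,0.066],[0,0,0,0,0,0,0.068],[0,0,0,0,0,0,0.068]]

```text
time_s: 14.95
tool_pos: [0.4932, 0.221, 0.1011]
tcp_rot: [0.748, 0.65, -0.099, 0.088]
contact_force: [0.2, -0.9, 0.6]
width: 0.0682
```

```bash
python3 - <<'E'
from bfit import *
st();bfit()
rel(bot.get_obs()["tool_pos"]+[0,0,.1])
E
```

```text
t 14.95 q [-0.254  0.613 -0.579  1.763  0.536  1.136 -1.219] p [0.4932 0.221  0.1011] x [ 0.134  0.956 -0.262] z [-0.034 -0.26  -0.965] F [ 0.2 -0.9  0.6] w 0.0682
n 10037 4202 9698 rms 0.00136 dmid(mm) [ 1.9 -0.5  3.3] rot(deg) [-0.1   0.33 -0.73]
tool: mid [-0.0048 -0.0005 -0.0109] axis [ 0.9643 -0.0127 -0.2644] n [-0.264  0.002 -0.964]  world: mid [0.4925 0.2193 0.1129] axis [0.1257 0.9921 0.0022]
shift [-0.0262  0.0002 -0.0965] turn [0. 0. 0.] dist 0.1
```

>>> send_rows:
  steps:
    - [[-0.008,0,-0.03,0,0,0,0.068],[-0.018,0,-0.068,0,0,0,0.068],[-0.03,0,-0.11,0,0,0,0.068],[-0.042,0,-0.15,0,0,0,0.068],[-0.052,0,-0.19,0,0,0,0.068]]

```text
time_s: 15.5
tool_pos: [0.4925, 0.2204, 0.3]
tcp_rot: [0.748, 0.65, -0.099, 0.088]
contact_force: [0.2, -0.6, -0.9]
width: 0.0676
```

```bash
python3 - <<'E'
from plan2 import *
st()
y=Y[:2];x=np.array([y[1],-y[0]])
for n in('side','scene','wrist'):
    o=bot.get_obs();c=bot.read_camera(n);cv2.imwrite(f'pics/{n}10.png',c['color'][:,:,::-1])
    W=cloud(c,o);D=W[...,:2]-cr[:2];X=D@x;Yy=D@y;Z=W[...,2]
    m=(Z>.17)&(Z<.345)&(abs(X)<.035)&(Yy<-.085)&(Yy>-.22)
    if m.sum()<20: continue
    print(n,m.sum(),"topZ",Z[m].max().round(4))
    for z0 in np.arange(.17,.34,.02):
        k=m&(Z>z0)&(Z<z0+.02)
        if k.sum()>3: print("  z",z0.round(2),k.sum(),"Y",np.percentile(Yy[k],[1,50,99]).round(4),"X",np.percentile(X[k],[1,50,99]).round(4))
E
```

```text
t 15.5 q [-0.211  0.423 -0.634  1.526  0.397  1.504 -1.041] p [0.4925 0.2204 0.3   ] x [ 0.134  0.956 -0.262] z [-0.034 -0.26  -0.965] F [ 0.2 -0.6 -0.9] w 0.0676
side 1354 topZ 0.3373
  z 0.17 106 Y [-0.1057 -0.101  -0.0979] X [-0.0179 -0.0018  0.0179]
  z 0.19 131 Y [-0.1077 -0.1016 -0.099 ] X [-0.0175 -0.0028  0.0167]
  z 0.21 137 Y [-0.1311 -0.1038 -0.1013] X [-0.0174 -0.0031  0.0168]
  z 0.23 146 Y [-0.1319 -0.1061 -0.1032] X [-0.0177 -0.0026  0.0166]
  z 0.25 221 Y [-0.1623 -0.1088 -0.1054] X [-0.0175 -0.004   0.0162]
  z 0.27 152 Y [-0.1156 -0.11   -0.1073] X [-0.0177 -0.0025  0.0172]
  z 0.29 180 Y [-0.14   -0.1124 -0.1096] X [-0.0177 -0.0032  0.0173]
  z 0.31 184 Y [-0.142  -0.1172 -0.1136] X [-0.0174 -0.002   0.0179]
  z 0.33 97 Y [-0.1398 -0.1197 -0.1165] X [-0.0176 -0.0015  0.0177]
scene 591 topZ 0.3392
  z 0.17 44 Y [-0.1136 -0.1094 -0.1039] X [-0.0191  0.0027  0.0202]
  z 0.19 40 Y [-0.1153 -0.1124 -0.105 ] X [-0.0148  0.0089  0.0205]
  z 0.21 40 Y [-0.138  -0.1164 -0.1064] X [-0.0097  0.0077  0.0196]
  z 0.23 76 Y [-0.1386 -0.1208 -0.1109] X [-0.0093  0.0059  0.019 ]
  z 0.25 126 Y [-0.1698 -0.1388 -0.1114] X [-0.0054  0.0044  0.0198]
  z 0.27 54 Y [-0.1398 -0.1225 -0.1142] X [-0.0023  0.0068  0.0184]
  z 0.29 79 Y [-0.1464 -0.128  -0.1135] X [-0.0113  0.0078  0.0214]
  z 0.31 78 Y [-0.1485 -0.1324 -0.1208] X [-0.0115  0.0078  0.0192]
  z 0.33 54 Y [-0.1465 -0.1279 -0.121 ] X [-0.0162  0.0025  0.0181]
wrist 5712 topZ 0.2782
  z 0.17 632 Y [-0.1029 -0.1    -0.0981] X [-0.018  -0.0002  0.0171]
  z 0.19 860 Y [-0.1048 -0.1009 -0.0991] X [-0.018  -0.0004  0.0171]
  z 0.21 1023 Y [-0.107  -0.1029 -0.1012] X [-0.018  -0.0005  0.0172]
  z 0.23 1207 Y [-0.109 -0.105 -0.103] X [-0.018  -0.0007  0.0172]
  z 0.25 1470 Y [-0.1108 -0.107  -0.1051] X [-0.0181 -0.0003  0.0171]
  z 0.27 520 Y [-0.1107 -0.1083 -0.1067] X [-0.0172 -0.0004  0.0164]
```

View pics/scene10.png

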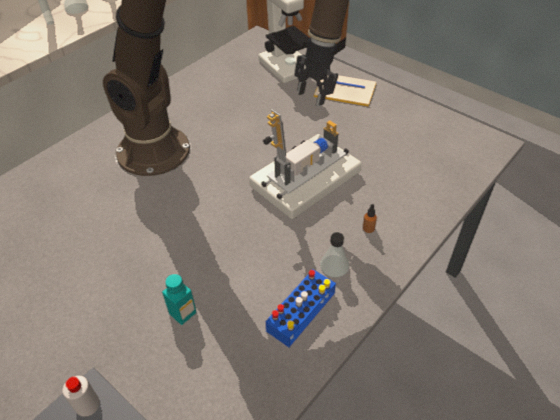

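View pics/wrist10.png

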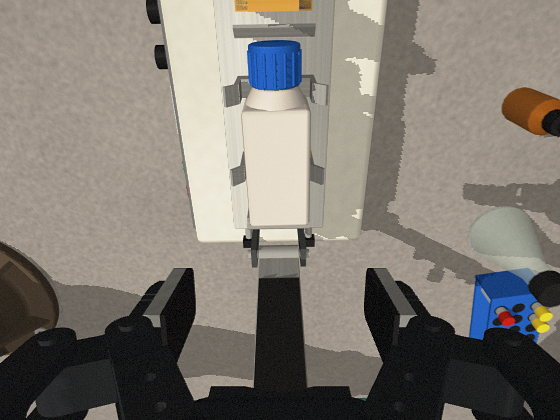

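```bash
cat > bar.py <<'E'
from plan2 import *
HY=-.099;HZ=.146
X3=np.array([Y[1],-Y[0],0]);Z3=np.array([0,0,1.])
C0=np.array([.4930,.2190,0])
def W3(Yc,Z,Xc=-.0004): return C0+Y*Yc+X3*Xc+Z3*Z
def bp(th,r=.163,out=.024):
    return W3(HY+r*np.cos(th)-out*np.sin(th),HZ+r*np.sin(th)+out*np.cos(th))
def sh(p): d=np.asarray(p)-C0;return np.array([d@X3,d@Y,d[2]])
FL=Ro.from_euler('z',180,degrees=True)
E
python3 - <<'E'
from bar import *
rng=np.random.default_rng(0)
q0=bot.get_obs()['joint_positions']
for fl in (0,1):
  for th,tl in ((95,70),(95,45),(95,30),(95,0),(60,45),(60,30),(30,15),(0,0)):
    R=hR(tl,Y);R=R*FL if fl else R
    p=bp(np.deg2rad(th));s=[]
    for q in [q0,q0*[1,1,1,1,-1,1,1]]+[q0+rng.normal(0,.6,7) for _ in range(6)]:
        x,pe,re=ik(p,R.as_matrix(),q,reg=.01)
        if pe<.003 and re<.02: s.append((np.abs(x-q0).max(),x))
    s.sort(key=lambda t:t[0]);print(fl,th,tl,p.round(3),[t[1].round(2).tolist() for t in s[:1]])
E
```

```text
0 95 70 [0.475 0.083 0.306] [[1.25, 0.82, -1.24, 1.98, -0.58, 0.94, 0.39]]
0 95 45 [0.475 0.083 0.306] [[1.17, 0.51, -1.24, 1.9, -0.36, 0.98, 0.07]]
0 95 30 [0.475 0.083 0.306] [[0.58, 0.2, -0.56, 1.88, -0.47, 1.09, 0.13]]
0 95 0 [0.475 0.083 0.306] [[0.26, 0.21, -0.65, 1.75, 0.13, 1.23, -0.55]]
0 60 45 [0.488 0.181 0.299] [[0.98, 0.49, -1.24, 1.94, -0.4, 0.81, -0.05]]
0 60 30 [0.488 0.181 0.299] [[0.5, 0.24, -0.73, 1.87, -0.42, 0.96, -0.11]]
0 30 15 [0.496 0.249 0.248] [[0.2, 0.35, -0.79, 1.8, 0.05, 0.93, -0.69]]
0 0 0 [0.501 0.283 0.17 ] [[0.04, 0.6, -0.97, 1.72, 0.55, 1.12, -1.22]]
1 95 70 [0.475 0.083 0.306] [[0.51, 0.46, -0.1, 2.04, -1.1, 1.43, -2.21]]
1 95 45 [0.475 0.083 0.306] [[0.26, 0.23, -0.0, 1.97, -0.84, 1.23, -2.59]]
1 95 30 [0.475 0.083 0.306] [[-0.76, 0.19, 1.03, 1.96, -0.72, 1.26, -2.71]]
1 95 0 [0.475 0.083 0.306] [[0.66, 0.38, -1.24, 1.73, 0.37, 1.3, 2.36]]
1 60 45 [0.488 0.181 0.299] [[-0.15, 0.21, 0.24, 2.02, -0.96, 1.12, -2.65]]
1 60 30 [0.488 0.181 0.299] [[-1.1, 0.32, 1.29, 1.98, -0.89, 1.27, -2.71]]
1 30 15 [0.496 0.249 0.248] [[0.46, 0.52, -1.24, 1.78, 0.38, 1.0, 2.15]]
1 0 0 [0.501 0.283 0.17 ] [[0.16, 0.74, -1.24, 1.71, 0.74, 1.24, 1.76]]
```

```bash
python3 - <<'E'
from bar import *
q0=bot.get_obs()['joint_positions']
q=simpath(q0,[(W3(-.05,.45),hR(5,Y)),(W3(-.24,.45),hR(30,Y)),(bp(np.deg2rad(98))-.06*Y,hR(40,Y)),(bp(np.deg2rad(95)),hR(40,Y)),(bp(np.deg2rad(60)),hR(35,Y)),(bp(np.deg2rad(30)),hR(15,Y)),(bp(0),hR(0,Y))],6)
rel(W3(-.06,.45),hR(5,Y))
E
```

```text
[0.486 0.169 0.45 ] q [ 0.15  0.19 -0.65  1.43  0.04  1.51 -0.62] err 0.0 0.0 elbow [ 0.1  -0.06  0.82] wrist [0.482 0.138 0.814] bar clr 0.113
[ 0.462 -0.019  0.45 ] q [ 0.68  0.13 -0.41  1.58 -0.47  1.52  0.18] err 0.0 0.0 elbow [ 0.03 -0.08  0.82] wrist [ 0.439 -0.2    0.767] bar clr 0.115
[0.467 0.015 0.304] q [ 0.71  0.26 -0.44  1.89 -0.62  1.21  0.44] err 0.0 0.0 elbow [ 0.08 -0.13  0.81] wrist [ 0.437 -0.218  0.584] bar clr 0.08
[0.475 0.083 0.306] q [ 0.62  0.24 -0.49  1.92 -0.66  1.12  0.35] err 0.0 0.0 elbow [ 0.08 -0.11  0.81] wrist [ 0.446 -0.15   0.587] bar clr 0.012
[0.488 0.181 0.299] q [ 0.41  0.22 -0.55  1.91 -0.59  0.97  0.08] err 0.0 0.0 elbow [ 0.1  -0.09  0.82] wrist [ 0.461 -0.027  0.599] bar clr 0.001
[0.496 0.249 0.248] q [-0.03  0.29 -0.48  1.81 -0.1   0.92 -0.55] err 0.0 0.0 elbow [ 0.16 -0.04  0.81] wrist [0.484 0.155 0.602] bar clr 0.064
[0.501 0.283 0.17 ] q [-0.34  0.44 -0.37  1.75  0.19  0.98 -0.91] err 0.0 0.0 elbow [0.24 0.04 0.77] wrist [0.501 0.283 0.536] bar clr 0.14
shift [-0.0994  0.0012 -0.1278] turn [ 0.3  20.   -0.73] dist 0.162
```

>>> send_rows:
  steps:
    - [[-0.012,0,-0.043,0,3,0,0.0],[-0.024,0,-0.085,0,7,0,0.0],[-0.05,0,-0.115,0,12,0,0.0],[-0.08,0.001,-0.125,0,17,-0.5,0.0],[-0.099,0.001,-0.128,0,20,-0.7,0.0]]

```text
time_s: 16.15
tool_pos: [0.4855, 0.1573, 0.4489]
tcp_rot: [0.75, 0.66, 0.034, -0.027]
contact_force: [0.9, -0.6, -0.7]
width: -0.0002
```

```bash
python3 -c "
from bar import *
st();print(sh(bot.get_obs()['tool_pos']));rel(W3(-.24,.45),hR(30,Y))"
```

```text
t 16.15 q [ 0.178  0.18  -0.657  1.441  0.04   1.506 -0.598] p [0.4855 0.1573 0.4489] x [0.128 0.988 0.087] z [ 0.015  0.085 -0.996] F [ 0.9 -0.6 -0.7] w -0.0002
[ 3.6602023e-04 -6.2123084e-02  4.4889121e-01]
shift [-0.1771 -0.0003 -0.0165] turn [ 0.26 25.03 -0.06] dist 0.178
```

>>> send_rows:
  steps:
    - [[-0.044,0,-0.004,0,6,0,0.0],[-0.088,0,-0.008,0,12,0,0.0],[-0.132,0,-0.012,0,19,0,0.0],[-0.177,0,-0.016,0.3,25,0,0.0],[-0.177,0,-0.016,0.3,25,0,0.0]]

```text
time_s: 16.65
tool_pos: [0.4617, -0.0281, 0.4451]
tcp_rot: [0.731, 0.631, 0.192, -0.172]
contact_force: [1.2, -0.2, -0.8]
width: -0.0004
```

```bash
python3 -c "
from bar import *
st();print(sh(bot.get_obs()['tool_pos']));rel(W3(-.22,.305),hR(40,Y));rel(bp(np.deg2rad(98))-.03*Y,hR(40,Y));print(sh(bp(np.deg2rad(96))))"
```

```text
t 16.65 q [ 0.721  0.142 -0.446  1.585 -0.455  1.519  0.176] p [ 0.4617 -0.0281  0.4451] x [0.129 0.857 0.498] z [ 0.063  0.494 -0.867] F [ 1.2 -0.2 -0.8] w -0.0004
[ 1.14068761e-04 -2.49116544e-01  4.45072785e-01]
shift [-0.0446  0.0004  0.136 ] turn [ 0.09 10.11 -1.13] dist 0.143
shift [-0.0064 -0.0004  0.159 ] turn [ 0.09 10.11 -1.13] dist 0.159
[-0.0004     -0.13990667  0.30559839]
```

>>> send_rows:
  steps:
    - [[-0.012,0,0.035,0,2.5,-0.3,0.0],[-0.024,0,0.07,0,5,-0.6,0.0],[-0.035,0,0.105,0,7.5,-0.9,0.0],[-0.0446,0,0.136,0,10,-1.1,0.0],[-0.0446,0,0.136,0,10,-1.1,0.0]]

```text
time_s: 17.15
tool_pos: [0.4625, 0.0121, 0.304]
tcp_rot: [0.7, 0.627, 0.253, -0.229]
contact_force: [0.1, 0.6, -0.1]
width: -0.0001
```

```bash
python3 - <<'E'
from bar import *
st();print(sh(bot.get_obs()['tool_pos']))
for th,tl in ((97,40),(90,40),(80,38),(70,36),(60,34),(50,30)): print(th,end=' ');rel(bp(np.deg2rad(th)),hR(tl,Y))
for n in('side','scene','wrist'):
    c=bot.read_camera(n);cv2.imwrite(f'pics/{n}11.png',c['color'][:,:,::-1])
    if n=='side': crop(c['color'],250,100,420,320,3,'pics/side11c.png')
E
```

```text
t 17.15 q [ 0.751  0.273 -0.48   1.879 -0.601  1.222  0.437] p [0.4625 0.0121 0.304 ] x [0.086 0.762 0.642] z [ 0.068  0.638 -0.767] F [ 0.1  0.6 -0.1] w -0.0001
[-0.00414817 -0.20913304  0.30396012]
97 shift [0.0515 0.0048 0.0419] turn [-0.75  0.06  0.62] dist 0.067
90 shift [0.0692 0.0052 0.0514] turn [-0.75  0.06  0.62] dist 0.086
80 shift [0.0923 0.0056 0.0685] turn [-0.74 -1.94  0.63] dist 0.115
70 shift [0.112  0.0061 0.0893] turn [-0.73 -3.94  0.64] dist 0.143
60 shift [0.1278 0.0066 0.1133] turn [-0.72 -5.94  0.65] dist 0.171
50 shift [0.1393 0.0071 0.1397] turn [-0.69 -9.94  0.68] dist 0.197
```

View pics/side11c.png

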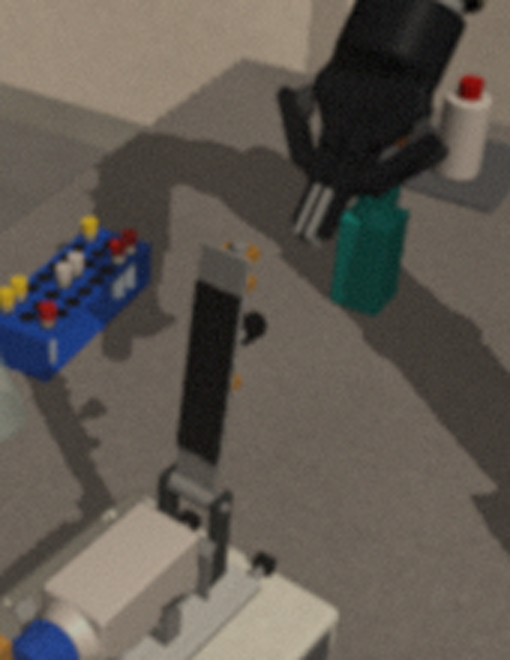

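View pics/wrist11.png

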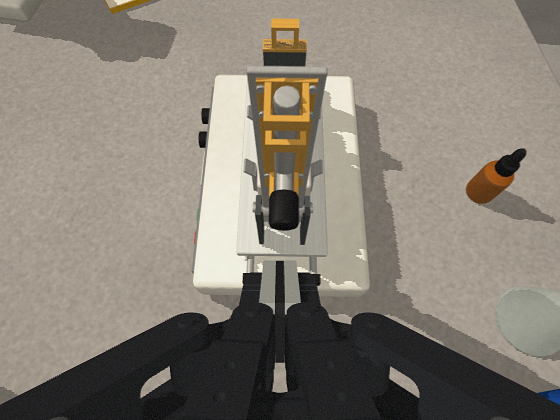

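>>> send_rows:
  steps:
    - [[0.026,0.003,0.021,-0.7,0,0.6,0.0],[0.046,0.005,0.037,-0.7,0,0.6,0.0],[0.06,0.005,0.0465,-0.7,0,0.6,0.0],[0.0692,0.005,0.0514,-0.7,0,0.6,0.0],[0.081,0.0054,0.06,-0.7,-1,0.6,0.0]]

```text
time_s: 17.8
tool_pos: [0.4824, 0.1098, 0.3148]
tcp_rot: [0.707, 0.625, 0.252, -0.215]
contact_force: [-0.6, -2.4, -1.6]
width: 0.0002
```

```bash
python3 - <<'E'
from bar import *
st();print(sh(bot.get_obs()['tool_pos']))
for th,tl in ((80,38),(75,37),(70,36),(65,35),(60,34),(55,32),(50,30)): print(th,end=' ');rel(bp(np.deg2rad(th)),hR(tl,Y))
for n in('side','wrist'):
    c=bot.read_camera(n);cv2.imwrite(f'pics/{n}12.png',c['color'][:,:,::-1])
    if n=='side': crop(c['color'],250,100,420,320,3,'pics/side12c.png')
E
```

```text
t 17.8 q [ 0.605  0.223 -0.55   1.906 -0.641  1.086  0.265] p [0.4824 0.1098 0.3148] x [0.092 0.775 0.625] z [ 0.088  0.619 -0.78 ] F [-0.6 -2.4 -1.6] w 0.0002
[ 0.00325516 -0.10963592  0.31477167]
80 shift [ 0.0094 -0.0037  0.0127] turn [ 0.52 -0.69  0.34] dist 0.016
75 shift [ 0.02   -0.0037  0.0225] turn [ 0.53 -1.69  0.34] dist 0.03
70 shift [ 0.0296 -0.0038  0.0331] turn [ 0.53 -2.69  0.33] dist 0.045
65 shift [ 0.0383 -0.0038  0.0446] turn [ 0.53 -3.69  0.33] dist 0.059
60 shift [ 0.046  -0.0039  0.0568] turn [ 0.53 -4.69  0.33] dist 0.073
55 shift [ 0.0525 -0.004   0.0695] turn [ 0.54 -6.69  0.32] dist 0.087
50 shift [ 0.058  -0.0041  0.0828] turn [ 0.55 -8.69  0.31] dist 0.101
```

View pics/side12c.png

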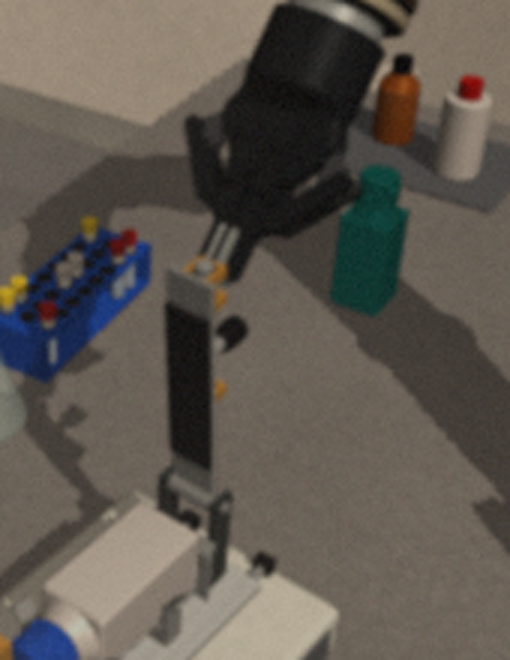

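>>> send_rows:
  steps:
    - [[0.0094,-0.002,0.0127,0.5,-0.7,0.3,0.0],[0.02,-0.0037,0.0225,0.5,-1.7,0.3,0.0],[0.0296,-0.0038,0.033,0.5,-2.7,0.3,0.0],[0.0383,-0.0038,0.0446,0.5,-3.7,0.3,0.0],[0.046,-0.0039,0.0568,0.5,-4.7,0.3,0.0]]

```text
time_s: 18.4
tool_pos: [0.4886, 0.1818, 0.3]
tcp_rot: [0.717, 0.632, 0.221, -0.193]
contact_force: [0.7, -1.7, 1.3]
width: 0.0001
```

```bash
cat > pb.py <<'E'
from bar import *
import sys
k=sys.argv[1]
st();print(sh(bot.get_obs()['tool_pos']))
for a in sys.argv[2:]:
    th=float(a);tl=float(np.interp(th,[0,30,60,80],[0,15,34,38]));print(th,end=' ');rel(bp(np.deg2rad(th)),hR(tl,Y))
c=bot.read_camera('side');crop(c['color'],210,130,400,370,2.5,f'pics/side{k}c.png')
E
python3 pb.py 13 60 55 50 45 40 35 30
```

```text
t 18.4 q [ 0.433  0.222 -0.59   1.905 -0.558  0.96   0.044] p [0.4886 0.1818 0.3   ] x [0.103 0.822 0.56 ] z [ 0.073  0.556 -0.828] F [ 0.7 -1.7  1.3] w 0.0001
[ 2.90539799e-04 -3.74654939e-02  2.99964289e-01]
60.0 shift [-0.0011 -0.0007  0.0002] turn [ 0.11 -0.09  0.08] dist 0.001
55.0 shift [ 0.0064 -0.0007  0.0124] turn [ 0.11 -3.26  0.07] dist 0.014
50.0 shift [ 0.0129 -0.0007  0.0253] turn [ 0.11 -6.42  0.07] dist 0.028
45.0 shift [ 0.0183 -0.0007  0.0386] turn [ 0.11 -9.59  0.07] dist 0.043
40.0 shift [ 0.0224 -0.0008  0.0524] turn [  0.12 -12.76   0.06] dist 0.057
35.0 shift [ 0.0253 -0.0008  0.0664] turn [  0.12 -15.92   0.06] dist 0.071
30.0 shift [ 0.027  -0.0008  0.0807] turn [  0.12 -19.09   0.06] dist 0.085
```

View pics/side13c.png

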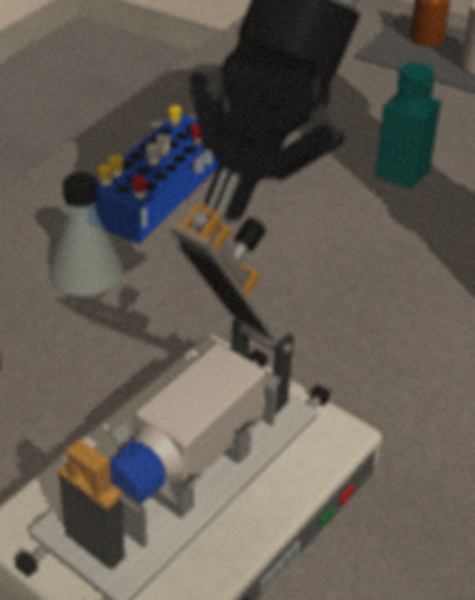

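Working well: the bar is at about 50–55° and the tip is on the straps. I'll continue along the arc.

>>> send_rows:
  steps:
    - [[0.0064,-0.0007,0.0124,0,-3.3,0,0.0],[0.0129,-0.0007,0.0253,0,-6.4,0,0.0],[0.0183,-0.0007,0.0386,0,-9.6,0,0.0],[0.0224,-0.0008,0.0524,0,-12.8,0,0.0],[0.0253,-0.0008,0.0664,0,-15.9,0,0.0]]

```text
time_s: 18.95
tool_pos: [0.4942, 0.2394, 0.2584]
tcp_rot: [0.741, 0.653, 0.118, -0.104]
contact_force: [-0.3, -1.6, 0.6]
width: -0.0003
```

```bash
python3 pb.py 14 35 30 25 20 15 10 5
```

```text
t 18.95 q [ 0.075  0.271 -0.542  1.832 -0.16   0.911 -0.477] p [0.4942 0.2394 0.2584] x [0.119 0.943 0.31 ] z [ 0.039  0.308 -0.951] F [-0.3 -1.6  0.6] w -0.0003
[-0.00141393  0.02038093  0.2583825 ]
35.0 shift [ 0.0006  0.001  -0.0006] turn [0.01 0.1  0.06] dist 0.001
30.0 shift [0.0062 0.001  0.0126] turn [ 0.01 -3.07  0.06] dist 0.014
25.0 shift [0.0106 0.001  0.0263] turn [ 0.01 -5.57  0.06] dist 0.028
20.0 shift [0.0137 0.001  0.0403] turn [ 0.01 -8.07  0.05] dist 0.043
15.0 shift [0.0157 0.001  0.0546] turn [ 1.000e-02 -1.057e+01  5.000e-02] dist 0.057
10.0 shift [0.0164 0.001  0.0689] turn [ 1.000e-02 -1.307e+01  5.000e-02] dist 0.071
5.0 shift [0.0159 0.001  0.0833] turn [  0.02 -15.57   0.05] dist 0.085
```

View pics/side14c.png

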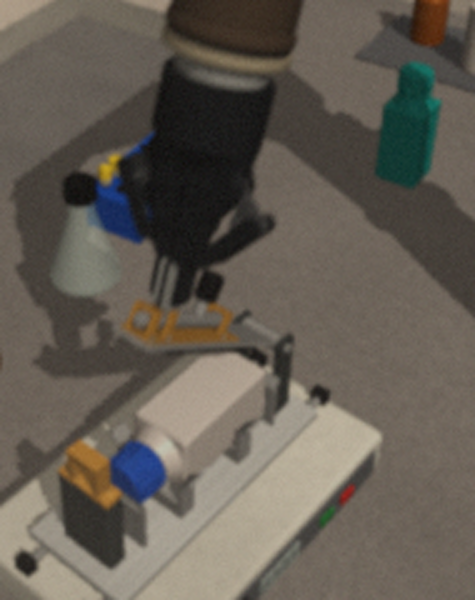

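>>> send_rows:
  steps:
    - [[0.0062,0.001,0.0126,0,-3,0,0.0],[0.0106,0.001,0.0263,0,-5.6,0,0.0],[0.0137,0.001,0.0403,0,-8,0,0.0],[0.0157,0.001,0.0546,0,-10.6,0,0.0],[0.0164,0.001,0.0689,0,-13,0,0.0]]

```text
time_s: 19.5
tool_pos: [0.4994, 0.2759, 0.1976]
tcp_rot: [0.749, 0.661, 0.033, -0.03]
contact_force: [0.2, -0.0, 0.8]
width: -0.0001
```

```bash
python3 pb.py 15 10 5 0 -- 2>/dev/null; python3 -c "
from h import *
c=bot.read_camera('scene');crop(c['color'],240,60,380,220,4,'pics/scene15c.png')"
```

```text
t 19.5 q [-0.215  0.394 -0.455  1.769  0.128  0.958 -0.829] p [0.4994 0.2759 0.1976] x [0.124 0.988 0.089] z [ 0.01   0.088 -0.996] F [ 0.2 -0.   0.8] w -0.0001
[-0.00081645  0.05725201  0.19761649]
10.0 shift [ 0.0001  0.0004 -0.0003] turn [-0.06 -0.08  0.07] dist 0.001
5.0 shift [0.0028 0.0004 0.0138] turn [-0.06 -2.58  0.07] dist 0.014
0.0 shift [0.0043 0.0005 0.0281] turn [-0.06 -5.08  0.08] dist 0.028
```

View pics/scene15c.png

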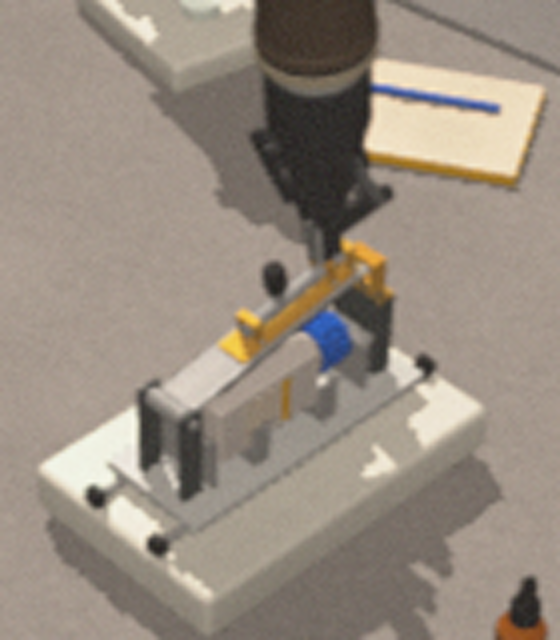

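>>> send_rows:
  steps:
    - [[0.0014,0,0.007,0,-1.3,0,0.0],[0.0028,0,0.0138,0,-2.6,0,0.0],[0.0036,0,0.021,0,-3.8,0,0.0],[0.0043,0,0.027,0,-5,0,0.0],[0.0043,0,0.03,0,-5,0,0.0]]

```text
time_s: 20.05
tool_pos: [0.5001, 0.2837, 0.1695]
tcp_rot: [0.75, 0.662, 0.001, -0.0]
contact_force: [-9.1, -10.5, 39.3]
width: 0.0001
```

```bash
python3 pb.py 16 0; python3 -c "
from h import *
c=bot.read_camera('scene');crop(c['color'],240,60,380,220,4,'pics/scene16c.png')"
```

```text
t 20.05 q [-0.308  0.45  -0.417  1.75   0.213  0.985 -0.93 ] p [0.5001 0.2837 0.1695] x [0.124 0.992 0.001] z [ 0.001  0.001 -1.   ] F [ -9.1 -10.5  39.3] w 0.0001
[-0.00107671  0.06511793  0.16953545]
0.0 shift [-0.0011  0.0007 -0.0005] turn [ 0.04 -0.08  0.14] dist 0.001
```

View pics/scene16c.png

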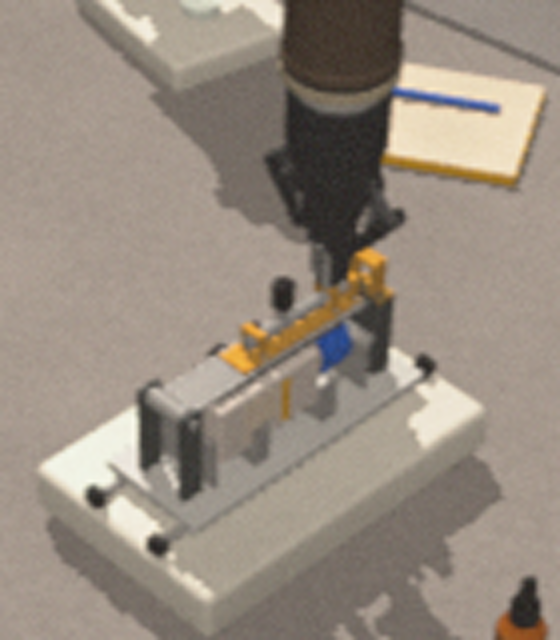

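View pics/side16c.png

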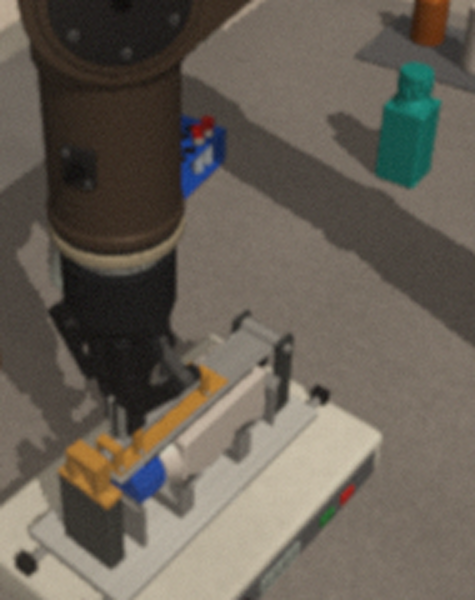

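>>> send_rows:
  steps:
    - [[-0.001,0,-0.01,0,0,0,0.0],[-0.01,0,-0.04,0,0,0,0.0],[-0.04,0.001,-0.07,0,0,0,0.0],[-0.08,0.001,-0.1,0,0,0,0.0],[-0.11,0.001,-0.12,0,0,0,0.0]]

```text
time_s: 20.65
tool_pos: [0.4873, 0.1725, 0.29]
tcp_rot: [0.75, 0.662, 0.002, -0.001]
contact_force: [0.5, -0.1, 0.6]
width: -0.0001
```

```bash
python3 - <<'E'
from bar import *
st();o=bot.get_obs();print(sh(o['tool_pos']))
c=bot.read_camera('wrist');cv2.imwrite('pics/w17.png',c['color'][:,:,::-1]);W=cloud(c,o)
D=W-C0;X=D@X3;Yy=D@Y;Z=W[...,2]
m=(Z>.188)&(Z<.21)&(abs(X)<.03)&(Yy>-.05)&(Yy<.08)
print("knob",m.sum(),"X",np.percentile(X[m],[1,50,99]).round(4),"Y",np.percentile(Yy[m],[1,50,99]).round(4),"Z",np.percentile(Z[m],[1,50,99]).round(4))
m=(abs(X)<.016)&(abs(X)>.012)&(Yy>-.07)&(Yy<.085)&(Z>.13)&(Z<.155)
print("bar z",[ (round(a,2),round(float(np.median(Z[m&(Yy>a)&(Yy<a+.02)])),4)) for a in (-.06,-.04,-.02,0,.02,.04,.06) if (m&(Yy>a)&(Yy<a+.02)).sum()>3])
m=(Z>.163)&(Z<.176)&(abs(X)<.012);h,e=np.histogram(Yy[m],bins=np.arange(-.04,.12,.004));print([(round(a,3),int(b)) for a,b in zip(e,h) if b])
rel(W3(-.016,.25),hR(0,Y));rel(W3(-.016,.182),hR(0,Y))
E
```

```text
t 20.65 q [-0.101  0.246 -0.421  1.719  0.105  1.195 -0.674] p [0.4873 0.1725 0.29  ] x [0.124 0.992 0.004] z [ 0.002  0.003 -1.   ] F [ 0.5 -0.1  0.6] w -0.0001
[ 2.30927688e-04 -4.68242243e-02  2.89971283e-01]
knob 655 X [-0.0082 -0.0002  0.0078] Y [0.0076 0.016  0.0237] Z [0.1935 0.1967 0.1984]
bar z [(-0.06, 0.147), (-0.04, 0.1475), (-0.02, 0.1482), (0, 0.1481), (0.02, 0.1479), (0.04, 0.1481), (0.06, 0.1481)]
[(np.float64(-0.024), 15), (np.float64(-0.02), 98), (np.float64(-0.016), 167), (np.float64(-0.012), 118), (np.float64(-0.008), 64), (np.float64(-0.004), 70), (np.float64(-0.0), 63), (np.float64(0.004), 16), (np.float64(0.02), 2), (np.float64(0.024), 68), (np.float64(0.028), 75), (np.float64(0.032), 80), (np.float64(0.036), 80), (np.float64(0.04), 76), (np.float64(0.044), 78), (np.float64(0.048), 84), (np.float64(0.052), 76), (np.float64(0.056), 157), (np.float64(0.06), 194), (np.float64(0.064), 160), (np.float64(0.068), 85), (np.float64(0.072), 79), (np.float64(0.076), 152), (np.float64(0.08), 222), (np.float64(0.084), 198), (np.float64(0.088), 30)]
shift [ 0.0351 -0.0027  0.0427] turn [ 0.28 -0.13 -0.18] dist 0.055
shift [ 0.035  -0.0031  0.1107] turn [ 0.28 -0.13 -0.18] dist 0.116
```

View pics/w17.png

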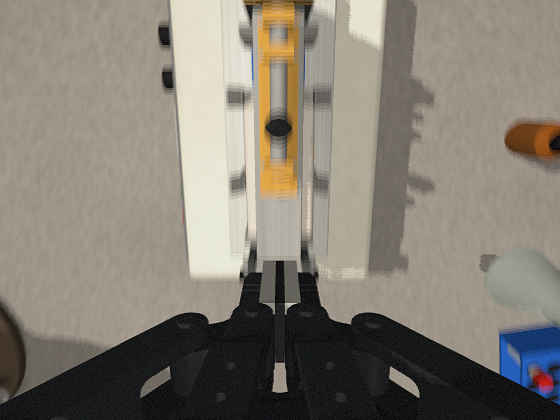

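>>> send_rows:
  steps:
    - [[0.02,-0.002,0.03,0.3,0,0,0.0],[0.033,-0.003,0.06,0.3,0,0,0.0],[0.033,-0.003,0.085,0.3,0,0,0.0],[0.033,-0.003,0.102,0.3,0,0,0.0],[0.033,-0.003,0.109,0.3,0,0,0.0]]

```text
time_s: 21.2
tool_pos: [0.4873, 0.2075, 0.1772]
tcp_rot: [0.75, 0.662, -0.002, -0.004]
contact_force: [-0.5, -0.5, -0.4]
width: -0.0004
```

```bash
python3 - <<'E'
from bar import *
st();print(sh(bot.get_obs()['tool_pos']))
rel(W3(.03,.182),hR(0,Y))
c=bot.read_camera('scene');crop(c['color'],240,60,380,220,4,'pics/scene18c.png')
c=bot.read_camera('side');crop(c['color'],190,170,370,410,2.5,'pics/side18c.png')
E
```

```text
t 21.2 q [-0.178  0.377 -0.421  1.843  0.176  0.965 -0.798] p [0.4873 0.2075 0.1772] x [0.124 0.992 0.002] z [-0.008  0.003 -1.   ] F [-0.5 -0.5 -0.4] w -0.0004
[-0.00418383 -0.01215628  0.17725   ]
shift [ 0.0422  0.0039 -0.0047] turn [-0.46 -0.11  0.15] dist 0.043
```

View pics/scene18c.png

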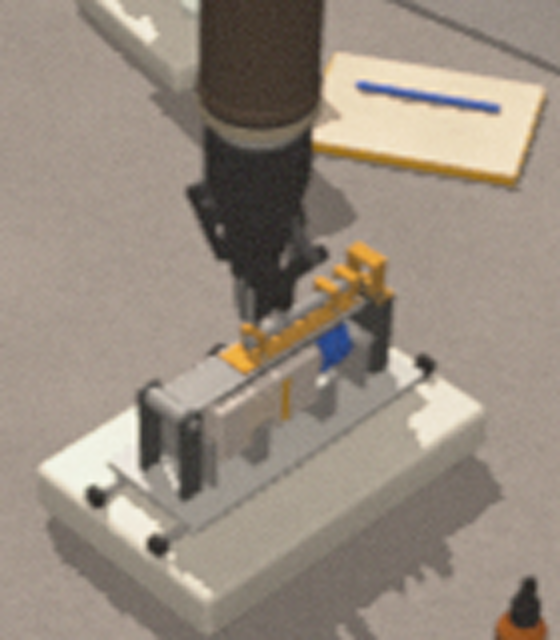

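>>> send_rows:
  steps:
    - [[0.002,0.004,-0.004,-0.4,0,0,0.0],[0.01,0.004,-0.004,-0.4,0,0,0.0],[0.02,0.004,-0.004,-0.4,0,0,0.0],[0.03,0.004,-0.004,-0.4,0,0,0.0],[0.037,0.004,-0.004,-0.4,0,0,0.0]]

```text
time_s: 21.8
tool_pos: [0.4971, 0.2451, 0.1835]
tcp_rot: [0.749, 0.662, 0.002, -0.0]
contact_force: [-0.7, -18.5, 2.8]
width: -0.0003
```

```bash
python3 - <<'E'
from bar import *
st();print(sh(bot.get_obs()['tool_pos']))
rel(W3(.03,.182),hR(0,Y))
c=bot.read_camera('scene');crop(c['color'],240,60,380,220,4,'pics/scene19c.png')
E
```

```text
t 21.8 q [-0.24   0.402 -0.421  1.786  0.191  0.99  -0.86 ] p [0.4971 0.2451 0.1835] x [0.123 0.992 0.004] z [ 0.003  0.003 -1.   ] F [ -0.7 -18.5   2.8] w -0.0003
[0.00074879 0.02639763 0.18348014]
shift [ 0.0036 -0.0011  0.0015] turn [ 0.12 -0.2   0.18] dist 0.004
```

View pics/scene19c.png

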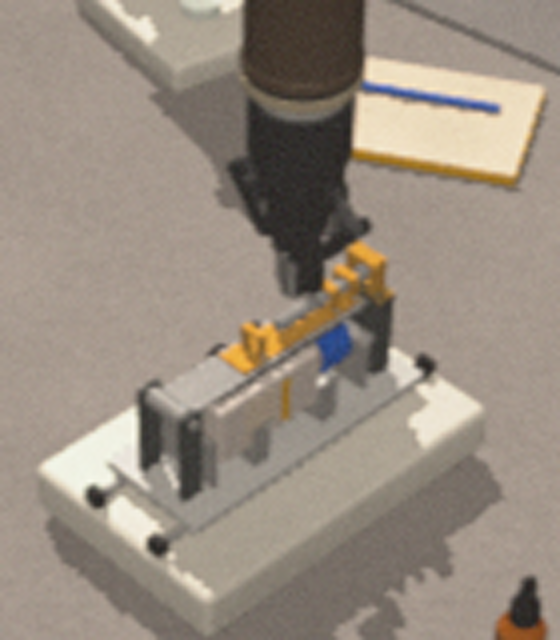

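>>> send_rows:
  steps:
    - [[0.002,0,0,0,0,0,0.0],[0.002,0,0,0,0,0,0.0],[-0.02,0,0,0,0,0,0.0],[-0.035,0,-0.02,0,0,0,0.0],[-0.05,0,-0.06,0,0,0,0.0]]

```text
time_s: 22.35
tool_pos: [0.4885, 0.1938, 0.241]
tcp_rot: [0.749, 0.662, -0.001, -0.002]
contact_force: [0.9, 0.1, 0.7]
width: 0.0
```

>>> send_rows:
  steps:
    - [[-0.02,0,-0.045,0,0,0,0.0],[-0.025,0,-0.06,0,0,0,0.0],[-0.025,0,-0.06,0,0,0,0.0]]

```text
time_s: 22.65
tool_pos: [0.4884, 0.1699, 0.3057]
tcp_rot: [0.75, 0.662, 0.004, 0.0]
contact_force: [-0.2, 0.1, -0.3]
width: -0.0001
```

```bash
python3 - <<'E'
from bar import *
st();o=bot.get_obs();print(sh(o['tool_pos']))
c=bot.read_camera('wrist');cv2.imwrite('pics/w20.png',c['color'][:,:,::-1]);W=cloud(c,o)
D=W-C0;X=D@X3;Yy=D@Y;Z=W[...,2]
m=(Z>.188)&(Z<.21)&(abs(X)<.03)&(Yy>-.05)&(Yy<.09)
print("knob",m.sum(),"X",np.percentile(X[m],[1,50,99]).round(4),"Y",np.percentile(Yy[m],[1,50,99]).round(4),"Z",np.percentile(Z[m],[1,50,99]).round(4))
m=(abs(X)<.016)&(abs(X)>.012)&(Yy>-.07)&(Yy<.085)&(Z>.13)&(Z<.16)
print("bar z",[ (round(a,2),round(float(np.median(Z[m&(Yy>a)&(Yy<a+.02)])),4)) for a in (-.06,-.04,-.02,0,.02,.04,.06) if (m&(Yy>a)&(Yy<a+.02)).sum()>3])
c=bot.read_camera('scene');crop(c['color'],240,60,380,220,4,'pics/scene20c.png');cv2.imwrite('pics/scene20.png',c['color'][:,:,::-1])
c=bot.read_camera('side');crop(c['color'],190,170,370,410,2.5,'pics/side20c.png')
E
```

```text
t 22.65 q [-0.09   0.233 -0.426  1.697  0.1    1.225 -0.664] p [0.4884 0.1699 0.3057] x [0.124 0.992 0.006] z [ 0.007  0.005 -1.   ] F [-0.2  0.1 -0.3] w -0.0001
[ 0.00161689 -0.04925141  0.30569318]
knob 659 X [-0.0084 -0.0002  0.008 ] Y [0.0384 0.0465 0.0547] Z [0.1908 0.1966 0.1985]
bar z [(-0.06, 0.147), (-0.04, 0.1478), (-0.02, 0.1476), (0, 0.1479), (0.02, 0.148), (0.04, 0.1485), (0.06, 0.148)]
```

View pics/w20.png

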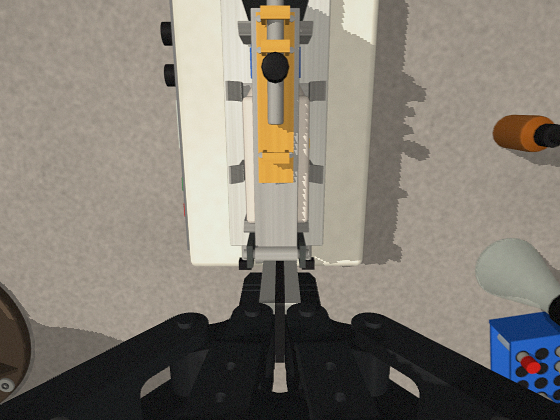

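View pics/scene20c.png

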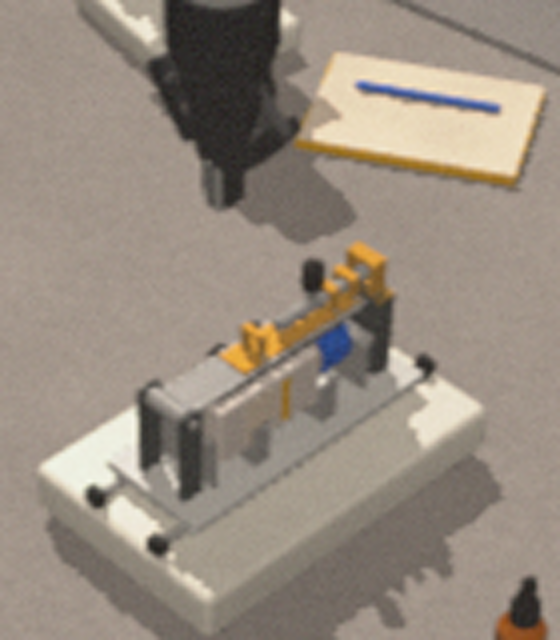

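View pics/side20c.png

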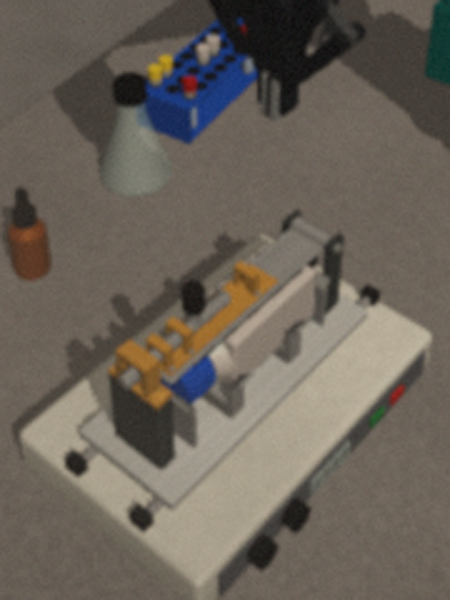

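```bash
python3 -c "
from h import *
print(bot.close_job()); st()"
```

```text
the job is handed in; nothing more can be done
None
the job is handed in; nothing more can be done
```

The bottle is loaded, the bar is shut and the bolt is home. I handed the job in at about 22.7 s of the 72 s allowed; the close call reported no verdict.

I gripped the white blue-capped bottle from the side, carried it over turned on its side with the cap toward the keeper, and lowered it onto the saddles. After opening the fingers and withdrawing, I pushed the bar down its arc with the closed fingertips. Then I slid the bolt home by its knob and pulled clear.

Last checks:
- **Bottle:** after release, its middle was about 1 mm from the cradle point and its axis within about 0.2° of the cradle's. I measured this before shutting the bar; pictures after that show it still in place.
- **Bar:** its surface measured level along its length, at 147–148.5 mm above the bench. It took 39 N at the stop when I pressed it down.
- **Bolt:** the knob had moved 30.5–31 mm of the 32 mm, with 18.5 N at the end of the push. The missing millimetre or so is within the camera error, and it is past the 28 mm needed.
- **Surroundings:** the flask, dropper, rack and turquoise look-alike look untouched in the pictures. I did not measure their positions. The robot was clear of everything at hand-in.

One disagreement: early on, the scene and side cameras differed by 3–7 mm in position. I used the closer wrist-camera measurements, which agreed with each other and with the sizes given.

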